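Empty the tailgate tray into the parts bin

ROBOT

A 7-joint arm with a two-finger parallel gripper is mounted at the origin on a cart in front of the work surface, level with it; the furniture and walls round the work are solid. World frame = base frame: x ahead of the robot, y to its left, z up, the work surface at z = 0. Lengths are in m, angles in rad, forces in N, time in s.
With the tool pointing down it reaches from about 0.425 to 0.875 m from the base axis. Payload 4.7 kg.
Tool frame: the origin (TCP) lies midway between the tips of the shut fingers; the grasp point (between the pads) lies 19 mm behind it; z points along the fingers, x is the direction in which the jaws open and shut, and the axes are right-handed (so a half turn about z gives the same grasp; the last joint's range is limited). The gripper opens to 87 mm and grips with 3 to 60 N. Pads are 19 mm wide; open, the fingers measure 117 mm over their backs; the gripper's body (75 mm by 190 mm) begins 51 mm behind the grasp point.
Start: joints at [1.297, 0.321, -0.07, 1.45, 0.023, 1.371, -0.057], TCP at [0.184, -0.623, 0.223] pointing down, gripper open.
Joint ranges: [-2.86, 2.86], [-0.3, 2.09], [-1.38, 1.24], [0.06, 2.45], [-1.56, 4.7], [0.09, 2.05], [-2.69, 2.69]. Speed limits (rad/s): [2.57, 2.57, 3.14, 3.14, 3.14, 3.14, 3.14].

INTERFACE

Orientations are given as a rotation vector (axis times angle).
In Python, from bench import get_state, eyes, ticket gives the robot as it stands.
- The arm moves only by the tool carry_out, never from a script. Its argument "motion" is a list of rows, each a list of 2 entries, a list of its own where there are three numbers: the shift along the world's x, y, z in m, then the turn about the world's z in rad. A call has 1 to 20 rows; each row is the pose to reach, as a shift and turn from the pose commanded when the call began; what a row does not reach only later rows make up. A row lasts 1/10 s, in which the tool goes at most 50 mm and 8.59 degrees, less where a joint would pass 70% of its speed; a pose out of reach is approached as far as the arm can. A call with a gripper value outside its range is refused whole. "grip" is the gripper command: -1 is fully open, 1 is shut, values between are in proportion, set as the call begins (left out, the last holds). The fingers move at their own pace and stop on an object; "squeeze" is the grip in N (left out, the last holds). Time passes only in rows, so rows that repeat a pose let the fingers close. It gives the time, the measured TCP pose, the force and the opening at its end, in the units of the state.
- get_state(): the state, without advancing time (a new reading comes with each control period).
- eyes.get_image(name): name is "scene" or "top"; returns a dict with "pixels" (420x560x3 uint8, blue, green, red), "mtx" (3x3 intrinsics, pixels), "extrinsics" (4x4, takes a point from camera to world coordinates). Camera axes: x right, y down, z forward; pixel columns grow to the right and rows downward; lengths in m; the calibration is good to about 2 mm. A picture is of the moment at which its call begins. There is no depth.
- ticket.close_job(): hands the job in, once; it reports no verdict.
The state is a dict: "time": time; "joint_positions": joint angles; "qd": joint speeds; "joint_torque": joint torques, N m; "position": TCP position; "tool_rot": TCP orientation; "ft_force": force on the tool from outside, world axes, zero at the start; "torque": the same for the moment, N m; "grip_width": opening from 0.0 (shut) to 1.0 (fully open).
Only numpy, scipy, OpenCV 4.12 (cv2) and the standard library are available. Lean on these libraries where they do the work, as an engineer would, in place of code of your own. Each camera call takes 0.05 s, during which the arm holds its last target. There are 200 camera calls.

TASK

The cleaned flange clamps must not be handled, so empty their tray by its tailgate: with the tray standing on the bench, fold the gate all the way down, then carry the tray by its black grip to the aluminium bin and tip it gate end down, so that all three clamps slide gently out over the gate into the bin from just above its rim. Set the empty tray back level where it stood, its gate still down. Do not touch the clamps, and leave the bin and the other things where they are.

Things in the scene. Friction and masses are not known exactly. Their poses are not given: they have to be found in the camera images.
- tray: steel tray, 200 mm long (x), 106 wide (y); walls 4 mm thick, 54 high; on 12 mm feet, floor top at 15 mm. Origin: centre of the underside at foot level; +x to the closed rear wall, -x to the gate end, z up. Smooth inside: clamps slide from about 20 to 28 degrees of tilt. With clamps 0.5 to 0.85 kg, balanced within 20 mm of the grip until they slide
- tray_grip (a point): centre of the flat black grip bar bridging the tray's middle, 77 mm above the tray's origin: 12 mm thick along the tray's x, 30 mm tall, 100 mm long along y, rigid with the tray; 30 mm free between its underside and the clamps. Axes as the tray's
- gate (a joint): gate angle: 0 upright and closed, 1.57 folded out level with the tray's floor, 1.6 on its stop (fully down). Hinge pin along the tray's y, 100.5 mm to -x of the tray's origin, 12 mm above it. Stiff hinge (0.05 N m): stays where left. Push the pull tab outward from inside, above the clamps, then press the gate down
- gate_edge (a point): middle of the gate's rolled outer edge, 66 mm from the hinge pin. Gate: 3 mm plate centred on the pin, 98 mm wide up to 42 mm from it, then a pull tab 56 wide ending in an 8 mm thick rolled edge 68 mm from the pin (80 mm above the bench when closed). z points away from the pin, x out of the face towards the clamps (the upper face when down)
- kf_clamp_1: freshly cleaned vacuum flange clamp: a flat pale ring with a wing nut on one side, 60 x 74 x 17 mm, lying flat in the tray; origin at the centre of the ring's underside, z up
- kf_clamp_3: freshly cleaned vacuum flange clamp: a flat pale ring with a wing nut on one side, 60 x 74 x 17 mm, lying flat in the tray; origin at the centre of the ring's underside, z up
- kf_clamp_2: freshly cleaned vacuum flange clamp: a flat pale ring with a wing nut on one side, 52 x 66 x 17 mm, lying flat in the tray; origin at the centre of the ring's underside, z up
- bin: low open aluminium bin, 120 (x) by 150 (y) mm outside, with a small wire handle on each x side (150 mm over the handles), 50 mm high, walls and floor 4 mm, standing loose on the bench, 0.8 kg; origin at the centre of its underside, z up
- sample_jar: white jar, 66 mm across, 76 mm high, a bystander; origin at the centre of its underside
- spare_gauge: round dial gauge on its back, 67 x 50 x 27 mm, a bystander; origin at the centre of its underside
- vacuum_pot: tall fixed round pot, 217 mm across, 280 mm high with the fittings on its lid, standing beside the tray: an obstacle; origin at the centre of its underside
Things that resemble listed ones, but are neither listed nor needed, are in the scene too. What is shaped like the kf_clamp_3 but blue or purple is not meant.

How it is judged:
On the way, in this order (a step that is already met when the one before it is completed fails the run):
1. the gate is folded down (within about 11 degrees of its stop) while the tray stands level on the bench (value of joint gate above 1.4 rad and height (world z) of tray below 0.01 m and angle between tray's own z axis and vertical below 0.1 rad), for 0.2 s.
2. tipping has begun (tray tilted over 11 degrees, short of where clamps slide) with the gate down and its outer edge over the bin (angle between tray's own z axis and vertical above 0.2 rad and value of joint gate above 1.3 rad and x of gate_edge in the frame of bin between -0.085 and 0.085 m and y of gate_edge in the frame of bin between -0.1 and 0.1 m), for 0.1 s.
3. all three clamps have slid into the bin (x of kf_clamp_1 in the frame of bin between -0.06 and 0.06 m and y of kf_clamp_1 in the frame of bin between -0.075 and 0.075 m and height (world z) of each of kf_clamp_1, kf_clamp_2, kf_clamp_3 below 0.055 m and x of kf_clamp_2 in the frame of bin between -0.06 and 0.06 m and y of kf_clamp_2 in the frame of bin between -0.075 and 0.075 m and x of kf_clamp_3 in the frame of bin between -0.06 and 0.06 m and y of kf_clamp_3 in the frame of bin between -0.075 and 0.075 m), for 0.2 s.
At the end, for the whole second after the job is handed in: All three clamps lie at rest inside the bin (their centres within its outline and under 55 mm high); the tray stands level on the bench at rest, within 30 mm of where it started, with its gate down (over 1.3 rad) (all of step 3 and distance of tray from where it was at the start of the episode below 0.03 m and height (world z) of tray below 0.01 m and angle between tray's own z axis and vertical below 0.06 rad and linear speed of tray below 0.02 m/s and value of joint gate above 1.3 rad and linear speed of each of kf_clamp_1, kf_clamp_2, kf_clamp_3 below 0.03 m/s); the robot touches nothing.
It fails at once if the robot touches a clamp (contact force between any of the arm, the fingers and kf_clamp_1 above 0.5 N or contact force between any of the arm, the fingers and kf_clamp_2 above 0.5 N or contact force between any of the arm, the fingers and kf_clamp_3 above 0.5 N).
It fails at once if a clamp leaves the tray over a wall instead of through the gate ((z of kf_clamp_1 in the frame of tray above 0.075 m and x of kf_clamp_1 in the frame of tray between -0.095 and 0.13 m and y of kf_clamp_1 in the frame of tray between -0.1 and 0.1 m) or (z of kf_clamp_2 in the frame of tray above 0.075 m and x of kf_clamp_2 in the frame of tray between -0.095 and 0.13 m and y of kf_clamp_2 in the frame of tray between -0.1 and 0.1 m) or (z of kf_clamp_3 in the frame of tray above 0.075 m and x of kf_clamp_3 in the frame of tray between -0.095 and 0.13 m and y of kf_clamp_3 in the frame of tray between -0.1 and 0.1 m)).
It fails at once if a clamp is flung or dropped from high up (faster than 2.2 m/s) (linear speed of any of kf_clamp_1, kf_clamp_2, kf_clamp_3 above 2.2 m/s).
It fails at once if the bin is shifted by more than 30 mm (distance of bin from where it was at the start of the episode above 0.03 m).
It fails at once if the jar or the gauge is shifted by more than 30 mm (distance of any of sample_jar, spare_gauge from where it was at the start of the episode above 0.03 m).
It also fails if it takes over 72 s, if anything falls off the work surface, if the arm or the gripper's body presses on something with over 40 N, if the wrist force passes 120 N, or if a joint passes its speed limit or range.

## Working session

There is one attempt and no reset: what is moved stays moved. The work goes in short steps, Python scripts to look and compute and a tool call to move; the robot and the scene stay as the last step left them, time stands still between calls to the robot, and variables do not carry over. Pictures are saved under pics/ and viewed, about 8 in all and at most 12, crops included, and the job is handed in when it is done.

Besides the shell and the picture viewer there is one more tool, called after ">>>" as name(argument=value, ...), one argument or row to a line, values as JSON. carry_out: Moves the arm, as the interface text tells. Its arguments: {"type":"object","properties":{"motion":{"type":"array","items":{"type":"array"}},"grip":{"type":"number"},"squeeze":{"type":"number"}},"required":["motion"]}

```bash
ls; mkdir -p pics
python3 - <<'E'
from bench import get_state, eyes
import cv2,numpy as np
s=get_state()
for k,v in s.items(): print(k,np.round(v,4).tolist())
for n in("scene","top"):
    d=eyes.get_image(n); cv2.imwrite(f"pics/{n}0.png",cv2.resize(d["pixels"],None,fx=1.4,fy=1.4,interpolation=cv2.INTER_CUBIC)); np.savez(f"{n}.npz",**d)
    print(n,np.round(d["mtx"],1).tolist(),np.round(d["extrinsics"],4).tolist())
E
```

```text
pics
time 0.0
joint_positions [1.2971, 0.3218, -0.0701, 1.4517, 0.0226, 1.3708, -0.0569]
qd [-0.0006, -0.0013, -0.0004, -0.0011, 0.0003, 0.0006, -0.0002]
joint_torque [-0.0003, -49.1293, -0.4037, -31.2527, -0.0638, 0.0439, 0.0002]
position [0.1843, -0.6228, 0.2215]
tool_rot [-2.5162, 1.8793, 0.0025]
ft_force [-0.3848, 0.5185, -0.071]
torque [0.0507, 0.0127, -0.0269]
grip_width 0.9991
scene [[513.8, 0.0, 280.1], [0.0, 513.8, 211.7], [0.0, 0.0, 1.0]] [[-0.9103, -0.1931, 0.3662, 0.1267], [-0.4138, 0.4471, -0.793, 1.2639], [-0.0106, -0.8734, -0.4869, 0.6841], [0.0, 0.0, 0.0, 1.0]]
top [[410.8, 0.0, 284.6], [0.0, 410.8, 208.6], [0.0, 0.0, 1.0]] [[-0.006, -0.9814, 0.1918, 0.3775], [-0.9997, 0.0101, 0.0201, 0.2993], [-0.0216, -0.1916, -0.9812, 1.0903], [0.0, 0.0, 0.0, 1.0]]
```

View pics/scene0.png

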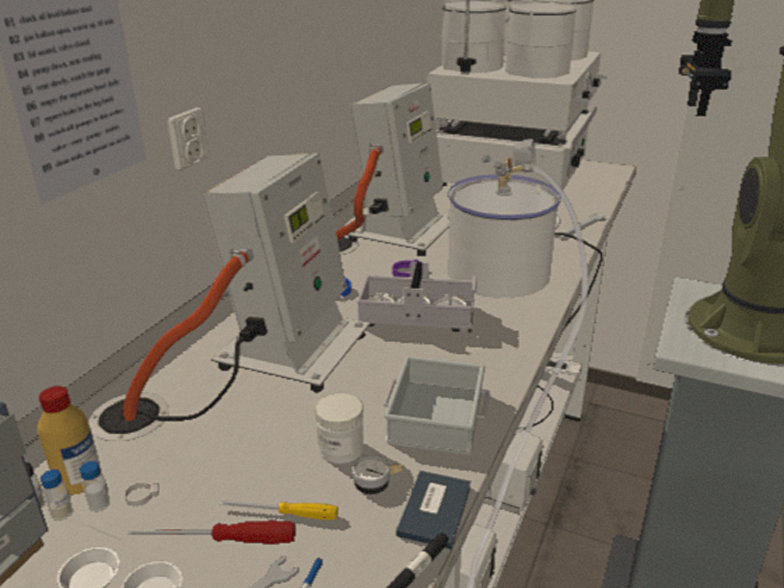

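View pics/top0.png

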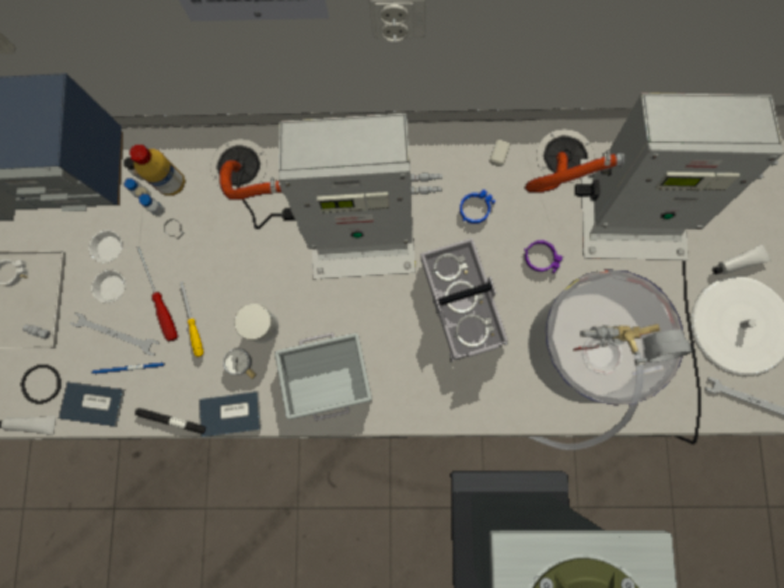

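```bash
cat > h.py <<'E'
import numpy as np,cv2
def cam(n):
    d=np.load(f"{n}.npz"); return d["pixels"],d["mtx"],d["extrinsics"]
def ray(n,uv,z):
    _,K,E=cam(n); r=E[:3,:3]@np.linalg.solve(K,[*uv,1]); o=E[:3,3]; return o+r*(z-o[2])/r[2]
def proj(n,P):
    _,K,E=cam(n); P=(np.asarray(P,float)-E[:3,3])@E[:3,:3]; p=P@K.T; return p[:,:2]/p[:,2:]
E
python3 - <<'E'
from h import *
from scipy.spatial.transform import Rotation as R
a=cam("top")[0][160:270,290:370]; b=cam("scene")[0][180:245,245:350]; c=cam("top")[0][230:310,190:270]
a=cv2.resize(a,None,fx=5,fy=5,interpolation=2); b=cv2.resize(b,None,fx=3.8,fy=3.8,interpolation=2);c=cv2.resize(c,None,fx=3.5,fy=3.5,interpolation=2)
o=np.zeros((560,800,3),np.uint8); o[:550,:400]=a; o[:247,400:799]=b; o[255:535,400:680]=c
cv2.imwrite("pics/crop1.png",o)
print(R.from_rotvec([-2.5162,1.8793,0.0025]).as_matrix().round(3))
for uv in [(443,243),(476,243),(487,350),(443,357)]: print(ray("top",np.array(uv)/1.4,0.06).round(3))
for uv in [(276,350),(360,337),(371,398),(287,416)]: print(ray("top",np.array(uv)/1.4,0.05).round(3))
E
```

```text
[[ 0.284 -0.959 -0.001]
 [-0.959 -0.284  0.002]
 [-0.002  0.    -1.   ]]
[0.671 0.237 0.06 ]
[0.67  0.176 0.06 ]
[0.472 0.163 0.06 ]
[0.46  0.242 0.06 ]
[0.476 0.544 0.05 ]
[0.498 0.391 0.05 ]
[0.389 0.371 0.05 ]
[0.359 0.52  0.05 ]
```

View pics/crop1.png

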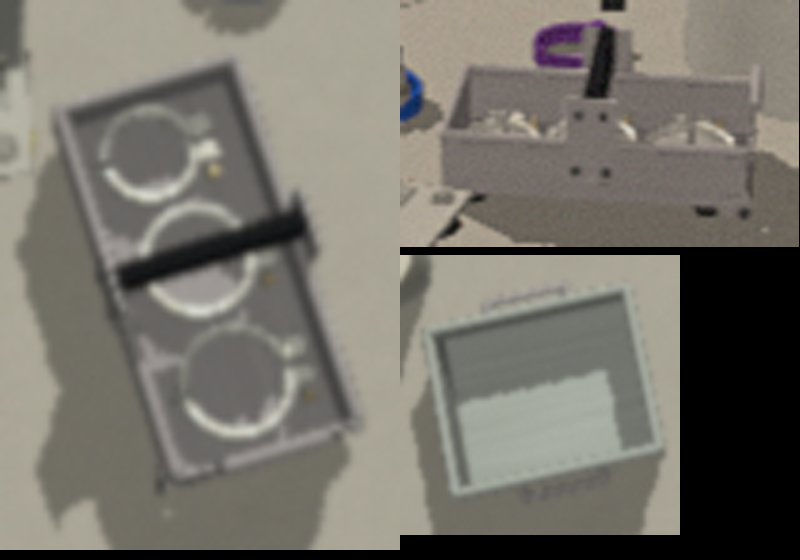

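```bash
cat >> h.py <<'E'
def rig(p,loc):
    c,s=np.cos(p[2]),np.sin(p[2]); loc=np.asarray(loc,float)
    return np.c_[p[0]+c*loc[:,0]-s*loc[:,1], p[1]+s*loc[:,0]+c*loc[:,1], loc[:,2]]
E
python3 - <<'E'
from h import *
from scipy.optimize import least_squares as LS
T=lambda u,v:(u/5+290-.4,v/5+160-.4); S=lambda u,v:((u-400)/3.8+245-.37,v/3.8+180-.37); B=lambda u,v:((u-400)/3.5+190-.36,(v-255)/3.5+230-.36)
def f(q):
    h=q[3]; 
    t=rig(q,[(100,53,h*1e3),(100,-53,h*1e3),(-99,53,h*1e3),(-99,-53,h*1e3),(0,50,92),(0,-50,92)]/np.array(1000.))
    s=rig(q,[(100,53,h*1e3),(100,-53,h*1e3),(-99,53,h*1e3),(0,50,92),(0,-50,92)]/np.array(1000.))
    ot=[T(58,113),T(237,63),T(175,480),T(357,425),T(120,275),T(305,222)]
    os=[S(445,133),S(470,67),S(750,152),S(598,97),S(602,30)]
    return np.r_[(proj("top",t)-ot).ravel(),(proj("scene",s)-os).ravel()]
r=LS(f,[.57,.2,-.3,.06],loss="soft_l1",x_scale=.01); print("tray",r.x.round(4),f(r.x).reshape(-1,2).round(1).tolist())
def g(q):
    o=[B(427,330),B(628,290),B(662,450),B(457,493)]
    return (proj("top",rig(q,np.array([(60,75,50),(60,-75,50),(-60,-75,50),(-60,75,50)])/1000.))-o).ravel()
r=LS(g,[.43,.457,.1],x_scale=.01); print("bin",r.x.round(4),g(r.x).round(1))
print("pot",ray("top",np.array((613,337))/1.4,.25).round(3),"jar",ray("top",np.array((254,322))/1.4,.076).round(3))
print("gauge",ray("top",np.array((238,362))/1.4,.02).round(3),"edge",ray("top",np.array((400,435))/1.4,0).round(3),"plate",ray("top",np.array((412,272))/1.4,.01).round(3))
E
```

```text
tray [0.5667 0.2022 0.2964 0.0556] [[-2.0, 0.9], [1.0, -1.0], [-1.2, 0.9], [2.5, -0.8], [-0.7, 1.9], [0.8, 0.5], [-0.8, 0.9], [-0.6, -1.3], [-0.5, 0.4], [-0.8, -1.0], [2.1, -1.5]]
bin [0.4296 0.4574 0.2022] [ 0.1 -0.   0.4 -0.9  0.   0.2 -0.5  0.7]
pot [0.472 0.005 0.25 ] jar [0.524 0.579 0.076]
gauge [0.457 0.621 0.02 ] edge [0.322 0.32  0.   ] plate [0.628 0.295 0.01 ]
```

>>> carry_out(
  motion=[
    [[0, 0, 0.1], 0],
    [[0, 0, 0.18], 0],
    [[0, 0, 0.18], 0],
    [[0, 0, 0.18], 0],
    [[0.2, 0.163, 0.18], 0.4],
    [[0.2, 0.163, 0.18], 0.4],
    [[0.2, 0.163, 0.18], 0.4],
    [[0.2, 0.163, 0.18], 0.4],
    [[0.2, 0.163, 0.18], 0.4],
    [[0.36, 0.369, 0.18], 0.85],
    [[0.36, 0.369, 0.18], 0.85],
    [[0.36, 0.369, 0.18], 0.85],
    [[0.36, 0.369, 0.18], 0.85],
    [[0.36, 0.369, 0.18], 0.85],
    [[0.4, 0.623, 0.18], 1.29],
    [[0.4, 0.623, 0.18], 1.29],
    [[0.4, 0.623, 0.18], 1.29],
    [[0.4, 0.623, 0.18], 1.29],
    [[0.4, 0.623, 0.18], 1.29],
    [[0.4, 0.623, 0.18], 1.29],
  ],
  grip=1,
)

```text
time: 2.1
position: [0.5841, 0.006, 0.4025]
tool_rot: [-3.139, -0.023, 0.0]
ft_force: [0.0, 0.2, -1.2]
grip_width: 0.003
```

>>> carry_out(
  motion=[
    [[-0.084, 0.181, 0], 0.28],
    [[-0.084, 0.181, 0], 0.28],
    [[-0.084, 0.181, 0], 0.28],
    [[-0.084, 0.181, 0], 0.28],
    [[-0.084, 0.181, -0.1], 0.28],
    [[-0.084, 0.181, -0.24], 0.28],
    [[-0.084, 0.181, -0.24], 0.28],
    [[-0.084, 0.181, -0.24], 0.28],
    [[-0.084, 0.181, -0.24], 0.28],
    [[-0.084, 0.181, -0.24], 0.28],
  ],
)

```text
time: 3.1
position: [0.4962, 0.1788, 0.157]
tool_rot: [3.108, 0.45, -0.018]
ft_force: [-0.9, -0.7, 0.7]
grip_width: 0.006
```

```bash
cat > snap.py <<'E'
import sys,cv2,numpy as np
from bench import eyes,get_state
# snap.py name sx sy w h  tx ty w h  (crops in raw px)
n=sys.argv[1]; a=list(map(int,sys.argv[2:10])); o=[]
for c,(x,y,w,h) in(("scene",a[:4]),("top",a[4:])):
    d=eyes.get_image(c); np.savez(c+".npz",**d); p=d["pixels"][y:y+h,x:x+w]; k=min(400/w,560/h); p=cv2.resize(p,None,fx=k,fy=k,interpolation=2)[:560,:400]
    q=np.zeros((560,400,3),np.uint8); q[:p.shape[0],:p.shape[1]]=p; o.append(q); print(c,"scale",round(k,3))
cv2.imwrite(f"pics/{n}.png",np.hstack(o)); s=get_state(); print({k:np.round(s[k],3).tolist() for k in("time","position","tool_rot","joint_positions","ft_force","grip_width")})
E
python3 snap.py p2 230 70 130 182 280 140 110 154
```

```text
scene scale 3.077
top scale 3.636
{'time': 3.2, 'position': [0.5, 0.181, 0.163], 'tool_rot': [-3.109, -0.45, 0.001], 'joint_positions': [0.343, 0.182, -0.809, 1.799, 0.139, 1.22, -0.219], 'ft_force': [0.601, 1.029, 1.082], 'grip_width': 0.006}
```

View pics/p2.png

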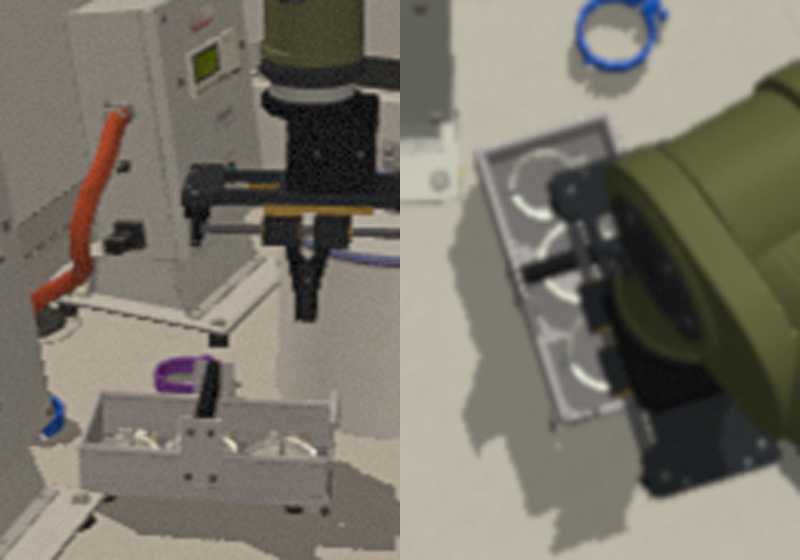

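>>> carry_out(
  motion=[
    [[-0.001, 0.01, -0.04], 0],
    [[-0.001, 0.01, -0.08], 0],
    [[-0.001, 0.01, -0.1065], 0],
    [[-0.001, 0.01, -0.1065], 0],
    [[-0.001, 0.01, -0.1065], 0],
    [[-0.009, 0.007, -0.1065], 0],
    [[-0.018, 0.005, -0.1065], 0],
    [[-0.025, 0.003, -0.107], 0],
    [[-0.032, 0.001, -0.107], 0],
    [[-0.039, -0.001, -0.1075], 0],
    [[-0.045, -0.003, -0.108], 0],
    [[-0.045, -0.003, -0.108], 0],
  ],
)

```text
time: 4.4
position: [0.4543, 0.1771, 0.0544]
tool_rot: [3.108, 0.449, -0.002]
ft_force: [-0.0, -0.2, 0.2]
grip_width: 0.005
```

```bash
python3 snap.py p3 260 130 100 140 280 140 110 154
```

```text
scene scale 4.0
top scale 3.636
{'time': 4.5, 'position': [0.455, 0.177, 0.054], 'tool_rot': [3.109, 0.449, -0.001], 'joint_positions': [0.326, 0.218, -0.811, 2.008, 0.189, 0.991, -0.291], 'ft_force': [-0.073, 0.33, -0.482], 'grip_width': 0.006}
```

View pics/p3.png

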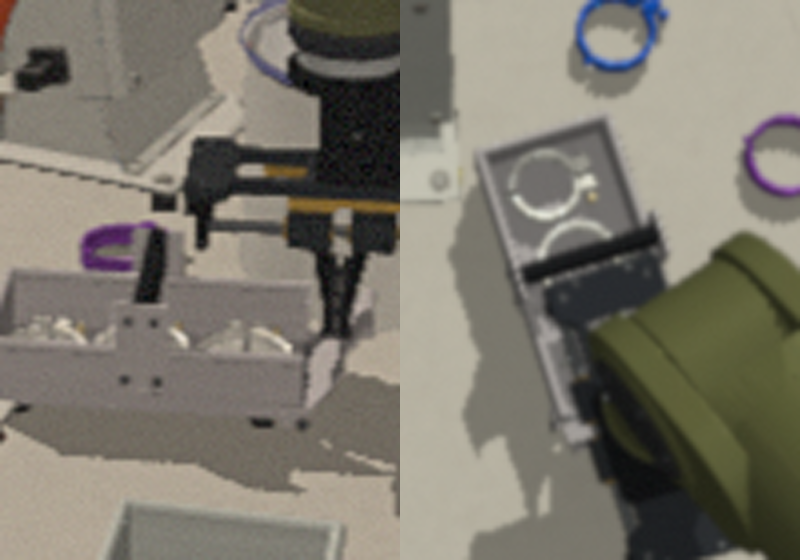

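>>> carry_out(
  motion=[
    [[-0.006, -0.002, -0.003], 0],
    [[-0.012, -0.004, -0.0065], 0],
    [[-0.017, -0.005, -0.011], 0],
    [[-0.021, -0.006, -0.0165], 0],
    [[-0.024, -0.007, -0.022], 0],
    [[-0.027, -0.008, -0.028], 0],
    [[-0.029, -0.009, -0.034], 0],
    [[-0.03, -0.009, -0.04], 0],
    [[-0.03, -0.009, -0.043], 0],
    [[-0.03, -0.009, -0.045], 0],
    [[-0.03, -0.009, -0.045], 0],
  ],
)

```text
time: 5.6
position: [0.4246, 0.1683, 0.0098]
tool_rot: [3.108, 0.449, -0.004]
ft_force: [-3.7, -2.2, 9.7]
grip_width: 0.005
```

>>> carry_out(
  motion=[
    [[0, 0, 0.04], 0],
    [[0, 0, 0.09], 0],
    [[0, 0, 0.13], 0],
    [[0.05, 0.012, 0.15], 0],
    [[0.1, 0.023, 0.15], 0],
    [[0.142, 0.033, 0.15], 0],
    [[0.142, 0.033, 0.12], 0],
    [[0.142, 0.033, 0.12], 0],
    [[0.142, 0.033, 0.12], 0],
  ],
  grip=-1,
)

```text
time: 6.5
position: [0.5661, 0.2018, 0.1286]
tool_rot: [-3.109, -0.451, 0.005]
ft_force: [0.1, 0.3, -0.4]
grip_width: 0.739
```

```bash
python3 snap.py p4 240 130 120 168 280 140 110 154
```

```text
scene scale 3.333
top scale 3.636
{'time': 6.6, 'position': [0.567, 0.202, 0.131], 'tool_rot': [3.109, 0.45, 0.002], 'joint_positions': [0.278, 0.392, -0.819, 1.668, 0.304, 1.213, -0.323], 'ft_force': [0.073, 0.022, -0.249], 'grip_width': 0.834}
```

View pics/p4.png

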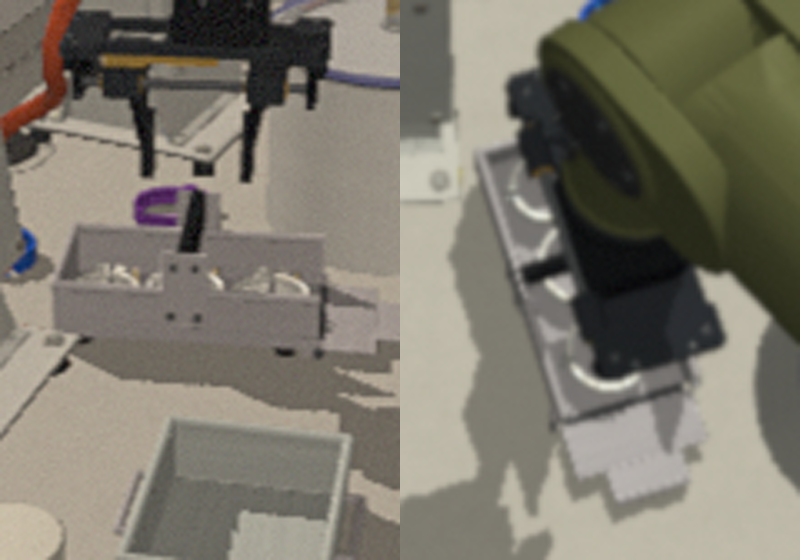

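>>> carry_out(
  motion=[
    [[0, 0, -0.03], 0],
    [[0, 0, -0.055], 0],
    [[0, 0, -0.065], 0],
    [[0, 0, -0.065], 0],
  ],
)

```text
time: 7.0
position: [0.5667, 0.2013, 0.0645]
tool_rot: [3.108, 0.45, -0.001]
ft_force: [-0.4, 0.5, -0.1]
grip_width: 0.994
```

>>> carry_out(
  motion=[
    [[0, 0, 0], 0],
    [[0, 0, 0], 0],
    [[0, 0, 0], 0],
    [[0, 0, 0], 0],
    [[0, 0, 0], 0],
    [[0, 0, 0], 0],
    [[0, 0, 0], 0],
    [[0, 0, 0], 0],
    [[0, 0, 0], 0],
  ],
  grip=1,
  squeeze=40,
)

```text
time: 7.9
position: [0.5674, 0.2017, 0.0645]
tool_rot: [3.109, 0.449, -0.0]
ft_force: [-0.1, -0.1, 0.1]
grip_width: 0.258
```

>>> carry_out(
  motion=[
    [[0, 0, 0.005], 0],
    [[0, 0, 0.012], 0],
    [[0, 0, 0.025], 0],
    [[0, 0, 0.04], 0],
    [[0, 0, 0.06], 0],
    [[0, 0, 0.08], 0],
    [[0, 0, 0.1], 0],
    [[0, 0, 0.1], 0],
  ],
)

```text
time: 8.7
position: [0.5692, 0.2029, 0.1685]
tool_rot: [-3.108, -0.45, -0.01]
ft_force: [1.7, 0.5, -6.8]
grip_width: 0.135
```

```bash
python3 snap.py p5 240 110 120 168 270 130 120 168
```

```text
scene scale 3.333
top scale 3.333
{'time': 8.8, 'position': [0.567, 0.202, 0.165], 'tool_rot': [3.109, 0.449, 0.001], 'joint_positions': [0.29, 0.363, -0.832, 1.629, 0.279, 1.273, -0.305], 'ft_force': [-0.539, 0.351, -7.689], 'grip_width': 0.135}
```

View pics/p5.png

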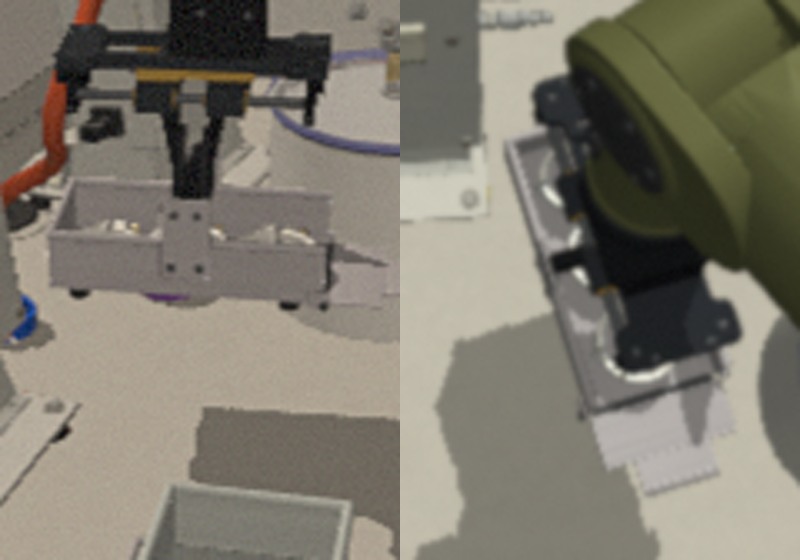

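>>> carry_out(
  motion=[
    [[-0.01, 0.02, 0.01], 0],
    [[-0.02, 0.045, 0.01], -0.05],
    [[-0.03, 0.07, 0.01], -0.12],
    [[-0.04, 0.085, 0.01], -0.22],
    [[-0.045, 0.09, 0.01], -0.34],
    [[-0.05, 0.09, 0.01], -0.46],
    [[-0.055, 0.09, 0.01], -0.58],
    [[-0.06, 0.09, 0.01], -0.7],
    [[-0.065, 0.09, 0.01], -0.82],
    [[-0.07, 0.09, 0.01], -0.94],
    [[-0.075, 0.09, 0.01], -1.06],
    [[-0.08, 0.088, 0.01], -1.18],
    [[-0.086, 0.086, 0.01], -1.3],
    [[-0.092, 0.084, 0.01], -1.42],
    [[-0.098, 0.082, 0.01], -1.53],
    [[-0.102, 0.08, 0.01], -1.61],
    [[-0.102, 0.08, 0.01], -1.65],
    [[-0.102, 0.08, 0.01], -1.656],
    [[-0.102, 0.08, 0.01], -1.656],
  ],
)

```text
time: 10.7
position: [0.4648, 0.2814, 0.1736]
tool_rot: [2.434, -1.984, -0.001]
ft_force: [-0.6, 0.1, -6.0]
grip_width: 0.136
```

```bash
python3 - <<'E'
from h import *
for h in (.09,.095,.1): print(h,proj("scene",rig([.567,.202,.2875],[(.1,.053,.054+h),(-.099,.053,.054+h)])).round(1).tolist())
print("seen rear,+y corner",240+50/3.333,110+232/3.333,"front",240+330/3.333,110+247/3.333)
E
python3 snap.py p6 230 150 140 196 180 160 160 224
```

```text
0.09 [[254.2, 183.2], [337.5, 187.6]]
0.095 [[254.2, 181.3], [337.6, 185.6]]
0.1 [[254.1, 179.4], [337.7, 183.7]]
seen rear,+y corner 255.001500150015 179.60696069606962 front 339.009900990099 184.1074107410741
scene scale 2.857
top scale 2.5
{'time': 10.8, 'position': [0.465, 0.282, 0.174], 'tool_rot': [2.434, -1.985, -0.001], 'joint_positions': [0.007, 0.178, -0.661, 1.762, 0.115, 1.242, -2.052], 'ft_force': [0.624, -0.634, -6.808], 'grip_width': 0.135}
```

View pics/p6.png

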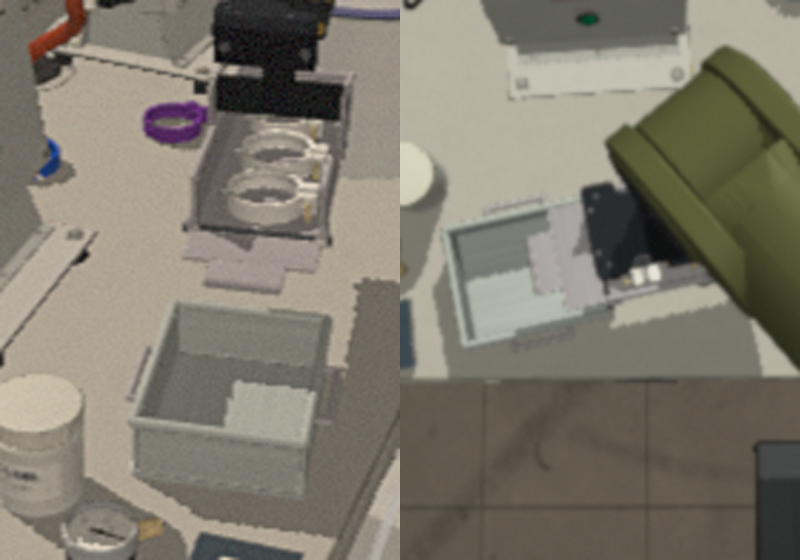

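Run:
```python
from h import *
t=rig([.4653,.282,-1.3686],[(-.1685,.028,.122),(-.1685,-.028,.122),(-.1,.053,.164),(-.1,-.053,.164)])
print("pred tab scene",proj("scene",t).round(1).tolist()," seen tab",[(329,252.2),(301.8,249)],"front corners",[(230+190/2.857,150+235/2.857),(230+328/2.857,150+240/2.857)])
print("pred tab top",proj("top",t[:2]).round(1).tolist()," seen",[(232,254),(239.2,276.8)])
b=rig([.4296,.4574,.2022],[(.06,-.075,.05),(-.06,-.075,.05),(.06,.075,.05),(-.06,.075,.05)])
print("pred bin scene",proj("scene",b).round(1).tolist(),"seen",[(292.3,256),(344.8,261.3),(230+135/2.857,150+422/2.857),(230+308/2.857,150+435/2.857)])
```

```text
pred tab scene [[299.5, 243.4], [327.0, 246.5], [294.2, 208.0], [344.5, 213.0]]  seen tab [(329, 252.2), (301.8, 249)] front corners [(296.5033251662583, 232.2541127056353), (344.8057402870144, 234.00420021001048)]
pred tab top [[228.3, 254.1], [232.6, 277.6]]  seen [(232, 254), (239.2, 276.8)]
pred bin scene [[290.5, 253.8], [344.8, 260.2], [274.7, 295.6], [335.7, 303.9]] seen [(292.3, 256), (344.8, 261.3), (277.2523626181309, 297.7073853692684), (337.80539026951345, 302.25761288064405)]
```

Run:
```python
from h import *
def wire(n,x0,y0,w,h,k):
    im=cv2.resize(cam(n)[0][y0:y0+h,x0:x0+w],None,fx=k,fy=k,interpolation=2)
    def line(P,c):
        p=((proj(n,P)-[x0,y0]+.5)*k).round().astype(int); cv2.polylines(im,[p.reshape(-1,1,2)],False,c,1,cv2.LINE_AA)
    T=[.4653,.282,-1.3686]; z=.11
    L=lambda pts,c:line(rig(T,np.array(pts,float)/1000+[0,0,z]),c)
    L([(100,53,54),(-100,53,54),(-100,53,12),(-100,-53,12),(-100,-53,54),(100,-53,54),(100,53,54)],(0,0,255))
    L([(-100,49,12),(-142,49,12),(-142,28,12),(-168,28,12),(-168,-28,12),(-142,-28,12),(-142,-49,12),(-100,-49,12)],(0,255,0))
    B=[.4296,.4574,.2022]
    line(rig(B,np.array([(60,75,50),(60,-75,50),(-60,-75,50),(-60,75,50),(60,75,50)])/1000.),(255,0,0))
    return im
a=wire("scene",265,165,100,140,4); b=wire("top",195,225,120,80,3.333)
o=np.zeros((560,800,3),np.uint8); o[:a.shape[0],:400]=a[:560,:400]; o[:b.shape[0],400:400+b.shape[1]]=b[:,:400]; cv2.imwrite("pics/o1.png",o)
```

```text
(no output)
```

View pics/o1.png

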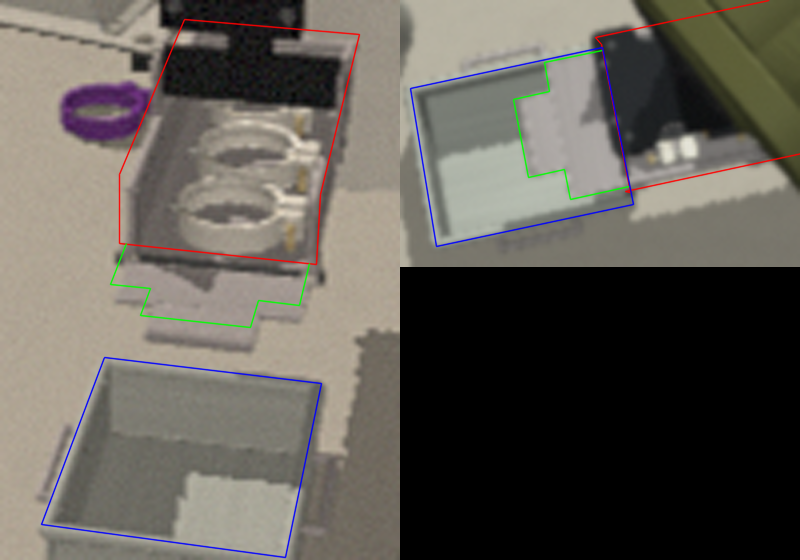

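>>> carry_out(
  motion=[
    [[-0.001, 0.005, -0.02], 0],
    [[-0.001, 0.005, -0.04], 0],
    [[-0.001, 0.005, -0.055], 0],
    [[-0.001, 0.005, -0.06], 0],
    [[-0.001, 0.005, -0.062], 0],
    [[-0.001, 0.005, -0.064], 0],
    [[-0.001, 0.005, -0.066], 0],
    [[-0.001, 0.005, -0.068], 0],
    [[-0.001, 0.005, -0.068], 0],
  ],
  squeeze=20,
)

```text
time: 11.7
position: [0.4655, 0.2873, 0.1075]
tool_rot: [-2.432, 1.985, -0.001]
ft_force: [1.3, -0.3, -2.0]
grip_width: 0.135
```

>>> carry_out(
  motion=[
    [[0, 0, 0], 0],
    [[0, -0.001, -0.002], 0],
    [[0.0005, -0.0025, -0.005], 0],
    [[0.001, -0.004, -0.008], 0],
    [[0.0015, -0.0055, -0.011], 0],
    [[0.002, -0.007, -0.014], 0],
    [[0.002, -0.0085, -0.017], 0],
    [[0.0025, -0.01, -0.02], 0],
    [[0.0025, -0.011, -0.023], 0],
    [[0.0025, -0.012, -0.025], 0],
    [[0.0025, -0.012, -0.025], 0],
  ],
  squeeze=8,
)

```text
time: 12.8
position: [0.4682, 0.2778, 0.0845]
tool_rot: [-2.431, 1.981, -0.001]
ft_force: [-1.0, -0.9, 10.6]
grip_width: 0.18
```

```bash
python3 snap.py p7 250 150 120 168 190 190 150 110
```

```text
scene scale 3.333
top scale 2.667
{'time': 12.9, 'position': [0.468, 0.278, 0.084], 'tool_rot': [-2.431, 1.981, -0.001], 'joint_positions': [-0.011, 0.267, -0.645, 1.862, 0.181, 1.065, -2.094], 'ft_force': [-0.174, -1.239, 10.243], 'grip_width': 0.183}
```

View pics/p7.png

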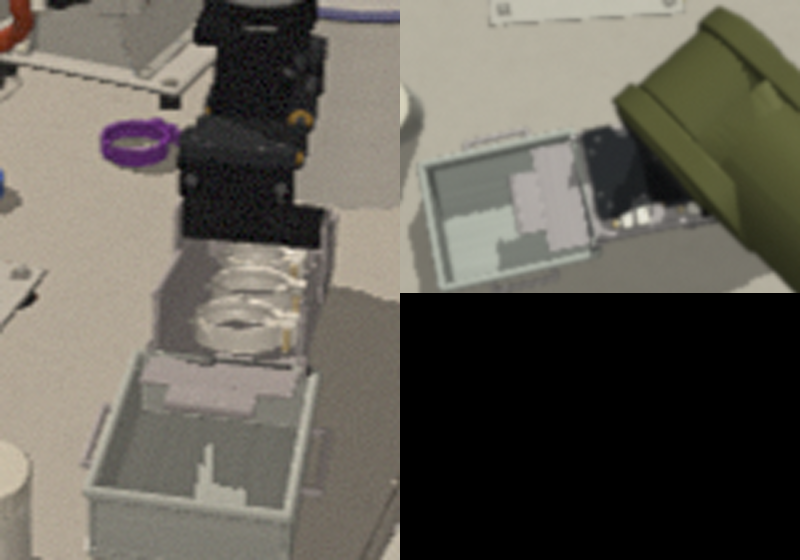

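>>> carry_out(
  motion=[
    [[0, 0, 0.004], 0],
    [[0, 0, 0.004], 0],
    [[0, 0, 0.004], 0],
    [[0, 0, 0.004], 0],
    [[0, 0, 0.004], 0],
    [[0, 0, 0.004], 0],
    [[0, 0, 0.004], 0],
    [[0, 0, 0.03], 0],
    [[0, 0, 0.06], 0],
    [[0, 0, 0.09], 0],
  ],
  grip=-1,
)

```text
time: 13.9
position: [0.4666, 0.2746, 0.1723]
tool_rot: [2.433, -1.986, -0.001]
ft_force: [1.3, -0.1, 0.3]
grip_width: 0.968
```

>>> carry_out(
  motion=[
    [[0.01, -0.005, 0.01], 0.15],
    [[0.02, -0.01, 0.01], 0.3],
    [[0.03, -0.02, 0.01], 0.45],
    [[0.04, -0.03, 0.01], 0.6],
    [[0.05, -0.036, 0.01], 0.75],
    [[0.061, -0.036, 0.01], 0.9],
    [[0.061, -0.036, 0.01], 1.05],
    [[0.061, -0.036, 0.01], 1.2],
    [[0.061, -0.036, 0.01], 1.35],
    [[0.061, -0.036, 0.01], 1.5],
    [[0.061, -0.036, 0.01], 1.571],
    [[0.061, -0.036, 0.01], 1.571],
    [[0.061, -0.036, -0.01], 1.571],
    [[0.061, -0.036, -0.01], 1.571],
  ],
)

```text
time: 15.3
position: [0.5266, 0.2377, 0.1595]
tool_rot: [3.125, 0.314, -0.006]
ft_force: [0.0, -1.2, 0.2]
grip_width: 0.998
```

```bash
python3 snap.py p8 250 130 120 168 230 180 110 154
```

```text
scene scale 3.333
top scale 3.636
{'time': 15.4, 'position': [0.528, 0.239, 0.161], 'tool_rot': [3.126, 0.315, -0.001], 'joint_positions': [0.21, 0.303, -0.804, 1.689, 0.229, 1.247, -0.443], 'ft_force': [-0.698, -0.573, 0.022], 'grip_width': 0.999}
```

View pics/p8.png

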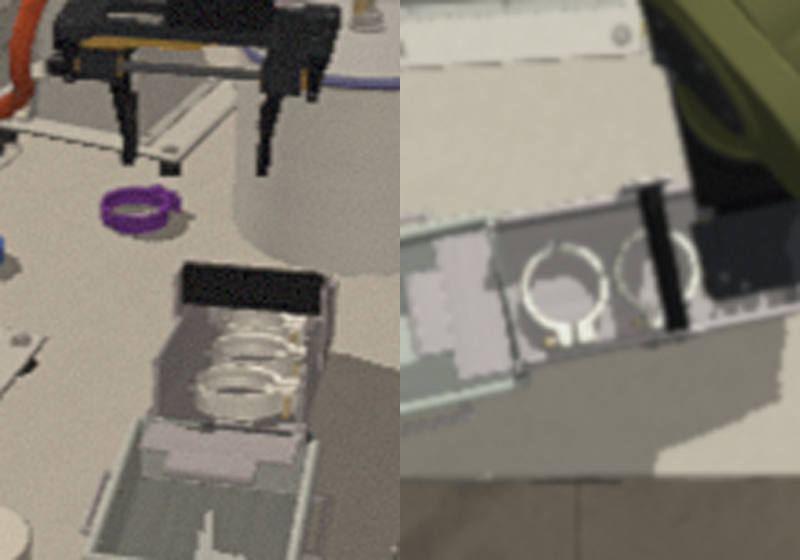

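Run:
```python
from h import *
# bar end points (top face) seen in top, bar ends, and front corners
T=lambda u,v:(230+(u-400)/3.636-.36,180+v/3.636-.36)
a,b=ray("top",T(650,186),.107),ray("top",T(677,329),.107); print("bar",a.round(4),b.round(4),((a+b)/2).round(4),np.hypot(*(a-b)[:2]).round(4),np.arctan2(*(a-b)[[1,0]]).round(3))
# front corners of the walls at top (z~.095), hinge line
a,b=ray("top",T(492,222),.095),ray("top",T(520,372),.07); print("front",a.round(4),b.round(4))
# bin near rim corners: refit not needed; bin -y corners
print("bin",ray("top",T(492,222),.05).round(4))
# scene bar ends top
S=lambda u,v:(250+u/3.333-.35,130+v/3.333-.35)
for p in(S(180,265),S(323,278)): print("scene bar top",ray("scene",p,.107).round(4))
```

```text
bar [0.5149 0.2865 0.107 ] [0.4209 0.2701 0.107 ] [0.4679 0.2783 0.107 ] 0.0955 0.173
front [0.4932 0.3924 0.095 ] [0.3946 0.3751 0.07  ]
bin [0.4984 0.3966 0.05  ]
scene bar top [0.5153 0.2914 0.107 ]
scene bar top [0.4182 0.2696 0.107 ]
```

>>> carry_out(
  motion=[
    [[0, 0, -0.04], 0],
    [[0, 0, -0.08], 0],
    [[0, 0, -0.1], 0],
    [[0, 0, -0.11], 0],
    [[0, 0, -0.1145], 0],
    [[0, 0, -0.1145], 0],
    [[0, 0, -0.1145], 0],
  ],
)

```text
time: 16.1
position: [0.5291, 0.2393, 0.0486]
tool_rot: [-3.125, -0.316, -0.004]
ft_force: [0.4, 0.6, 0.2]
grip_width: 0.996
```

>>> carry_out(
  motion=[
    [[0, 0, 0], 0],
    [[0, 0, 0], 0],
    [[0, 0, 0], 0],
    [[0, 0, 0], 0],
    [[0, 0, 0], 0],
    [[0, 0, 0], 0],
    [[0, 0, 0], 0],
    [[0, 0, 0], 0],
    [[0, 0, 0], 0],
    [[0, 0, 0], 0],
    [[0, 0, 0], 0],
    [[0, 0, 0], 0],
    [[0, 0, 0], 0],
    [[0, 0, 0], 0],
  ],
  grip=1,
  squeeze=40,
)

```text
time: 17.5
position: [0.5266, 0.2386, 0.0468]
tool_rot: [3.125, 0.318, -0.004]
ft_force: [-6.1, -1.5, 3.6]
grip_width: 0.043
```

>>> carry_out(
  motion=[
    [[0, 0, 0], 0],
    [[0, 0, 0.005], 0],
    [[0, 0, 0.01], 0],
    [[0, 0.001, 0.014], 0],
    [[0, 0.0015, 0.019], 0],
    [[0, 0.002, 0.024], 0],
    [[-0.0005, 0.003, 0.028], 0],
    [[-0.001, 0.004, 0.033], 0],
    [[-0.001, 0.005, 0.038], 0],
    [[-0.001, 0.006, 0.042], 0],
    [[-0.001, 0.006, 0.042], 0],
  ],
  squeeze=20,
)

```text
time: 18.6
position: [0.5271, 0.2453, 0.0898]
tool_rot: [-3.125, -0.317, -0.001]
ft_force: [-2.7, 1.8, -6.8]
grip_width: 0.049
```

```bash
python3 snap.py p9 250 130 120 168 230 180 110 154; python3 -c "
from bench import get_state;import numpy as np;s=get_state();print(np.round(s['torque'],3))"
```

```text
scene scale 3.333
top scale 3.636
{'time': 18.7, 'position': [0.527, 0.245, 0.089], 'tool_rot': [-3.125, -0.317, -0.001], 'joint_positions': [0.171, 0.381, -0.78, 1.761, 0.294, 1.12, -0.501], 'ft_force': [-2.129, 3.308, -6.19], 'grip_width': 0.045}
[0.544 0.359 0.21 ]
```

```bash
cat > trk.py <<'E'
import sys,cv2,numpy as np
from h import *
a=cv2.imread(f"pics/{sys.argv[1]}.png")[:,:400]; b=cv2.imread(f"pics/{sys.argv[2]}.png")[:,:400]
for nm,(x0,y0,x1,y1) in dict(gate=(140,430,312,485),clamp1=(195,360,300,420),wallL=(150,330,195,420),bin=(85,470,130,560)).items():
    if y1>b.shape[0]: continue
    m=cv2.matchTemplate(b,a[y0:y1,x0:x1],cv2.TM_CCOEFF_NORMED); _,v,_,p=cv2.minMaxLoc(m); print(nm,"score",round(v,2),"shift raw px",round((p[0]-x0)/3.333,1),round((p[1]-y0)/3.333,1))
E
python3 trk.py p8 p9
python3 - <<'E'
from h import *
# tray points under pivot about rim for tilt t (gate down +)
piv=np.array([.4439,.3878,.050]); r=np.array([.2008,-.9796,0]); yv=np.array([.9796,.2008,0]); u=np.array([0,0,1.])
def pt(x,y,z,t,dz=0,ff=0):
    x+=.106; z-=.0105; c,s=np.cos(t),np.sin(t); return piv+r*(x*c-z*s-ff)+u*(x*s+z*c+dz)+yv*y
P=[(-.168,0,.012),(-.08,0,.03),(-.1,.053,.05)]
f=lambda t,**k:proj("scene",[pt(*p,t,**k) for p in P])
b=f(-.215)
for t in(-.1,0,.05,.1): print("pivot",t,(f(t)-b).round(1).tolist())
print("locked",(f(-.215,dz=.042,ff=.006)-b).round(1).tolist())
E
```

```text
gate score 0.63 shift raw px -1.5 6.6
clamp1 score 0.5 shift raw px 1.2 -51.0
wallL score 0.92 shift raw px -1.8 0.9
bin score 0.99 shift raw px 0.0 0.0
pivot -0.1 [[-0.2, 3.1], [-0.1, -0.8], [-0.4, 0.5]]
pivot 0 [[-0.3, 5.7], [-0.2, -1.4], [-0.8, 1.1]]
pivot 0.05 [[-0.3, 6.9], [-0.2, -1.7], [-0.9, 1.5]]
pivot 0.1 [[-0.3, 8.1], [-0.3, -1.9], [-1.1, 1.9]]
locked [[-0.1, -15.4], [0.1, -14.8], [-0.5, -15.2]]
```

>>> carry_out(
  motion=[
    [[0, 0.002, 0.005], 0],
    [[-0.0005, 0.004, 0.01], 0],
    [[-0.001, 0.006, 0.015], 0],
    [[-0.0015, 0.008, 0.02], 0],
    [[-0.002, 0.01, 0.025], 0],
    [[-0.0025, 0.0125, 0.03], 0],
    [[-0.003, 0.0145, 0.035], 0],
    [[-0.0035, 0.0165, 0.039], 0],
    [[-0.0035, 0.0165, 0.039], 0],
    [[-0.0035, 0.0165, 0.039], 0],
  ],
)

```text
time: 19.7
position: [0.5233, 0.2613, 0.128]
tool_rot: [-3.126, -0.317, 0.0]
ft_force: [-3.3, 0.8, -6.5]
grip_width: 0.05
```

```bash
python3 snap.py p10 250 130 120 168 230 180 110 154; python3 trk.py p8 p10;python3 trk.py p9 p10
```

```text
scene scale 3.333
top scale 3.636
{'time': 19.8, 'position': [0.523, 0.261, 0.128], 'tool_rot': [3.126, 0.317, -0.001], 'joint_positions': [0.159, 0.35, -0.799, 1.713, 0.267, 1.192, -0.508], 'ft_force': [-2.765, 2.157, -6.485], 'grip_width': 0.046}
gate score 0.49 shift raw px -2.4 10.8
clamp1 score 0.53 shift raw px 1.2 -63.9
wallL score 0.84 shift raw px -1.5 -2.4
bin score 0.99 shift raw px 0.0 0.0
gate score 0.61 shift raw px -0.3 3.3
clamp1 score 0.63 shift raw px 0.0 -0.3
wallL score 0.9 shift raw px -0.3 -0.6
bin score 0.99 shift raw px 0.0 0.0
```

>>> carry_out(
  motion=[
    [[-0.0004, 0.002, 0.003], 0],
    [[-0.0008, 0.004, 0.006], 0],
    [[-0.001, 0.006, 0.009], 0],
    [[-0.0015, 0.008, 0.0115], 0],
    [[-0.002, 0.01, 0.014], 0],
    [[-0.0025, 0.012, 0.0165], 0],
    [[-0.003, 0.014, 0.019], 0],
    [[-0.0035, 0.016, 0.0215], 0],
    [[-0.004, 0.018, 0.0245], 0],
    [[-0.004, 0.0205, 0.028], 0],
    [[-0.004, 0.0205, 0.028], 0],
    [[-0.004, 0.0205, 0.028], 0],
    [[-0.004, 0.0205, 0.028], 0],
  ],
)

```text
time: 21.1
position: [0.5192, 0.2818, 0.1559]
tool_rot: [-3.125, -0.317, 0.001]
ft_force: [-2.1, 0.8, -5.7]
grip_width: 0.05
```

```bash
python3 snap.py p11 250 130 120 168 230 180 110 154; python3 trk.py p10 p11
```

```text
scene scale 3.333
top scale 3.636
{'time': 21.2, 'position': [0.519, 0.282, 0.156], 'tool_rot': [-3.125, -0.317, 0.001], 'joint_positions': [0.132, 0.339, -0.813, 1.667, 0.257, 1.247, -0.533], 'ft_force': [-1.744, 0.654, -5.959], 'grip_width': 0.047}
gate score 0.54 shift raw px 21.9 -50.1
clamp1 score 0.58 shift raw px -1.5 14.4
wallL score 0.89 shift raw px -0.9 0.3
bin score 0.99 shift raw px 0.0 0.0
```

>>> carry_out(
  motion=[
    [[-0.0004, 0.002, 0.002], 0],
    [[-0.0008, 0.004, 0.004], 0],
    [[-0.001, 0.006, 0.006], 0],
    [[-0.0015, 0.008, 0.008], 0],
    [[-0.002, 0.01, 0.01], 0],
    [[-0.0025, 0.0115, 0.0115], 0],
    [[-0.0025, 0.0115, 0.0115], 0],
    [[-0.0025, 0.0115, 0.0115], 0],
    [[-0.0025, 0.0115, 0.0115], 0],
  ],
)

```text
time: 22.1
position: [0.5179, 0.2928, 0.168]
tool_rot: [3.126, 0.315, 0.003]
ft_force: [-0.1, -0.0, -2.9]
grip_width: 0.046
```

```bash
python3 snap.py p12 250 130 120 168 230 180 110 154; python3 trk.py p11 p12
```

```text
scene scale 3.333
top scale 3.636
{'time': 22.2, 'position': [0.518, 0.293, 0.168], 'tool_rot': [3.125, 0.315, 0.002], 'joint_positions': [0.115, 0.338, -0.817, 1.644, 0.257, 1.27, -0.55], 'ft_force': [0.165, 0.053, -2.839], 'grip_width': 0.043}
gate score 0.32 shift raw px 11.1 14.4
clamp1 score 0.68 shift raw px -0.3 18.3
wallL score 0.87 shift raw px -2.4 -0.3
bin score 1.0 shift raw px 0.0 0.0
```

View pics/p12.png

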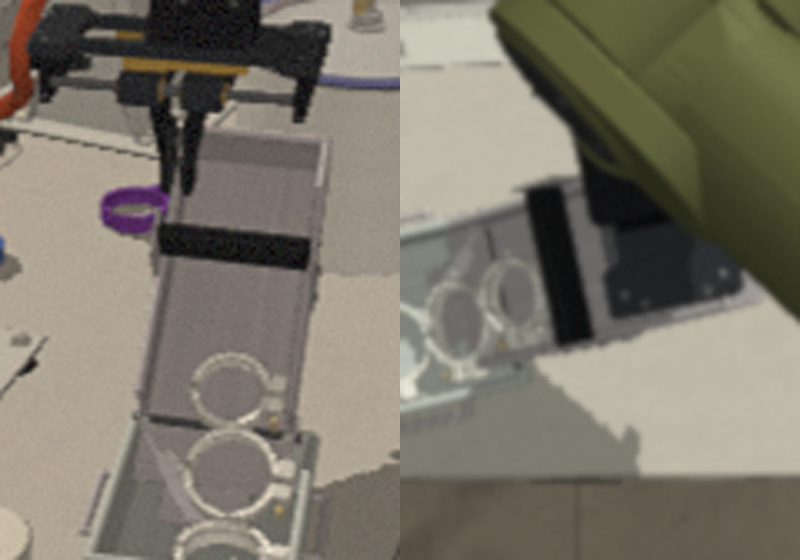

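>>> carry_out(
  motion=[
    [[0, 0, 0], 0],
    [[0, 0, 0], 0],
    [[0, 0, 0], 0],
    [[0, 0, 0.003], 0],
    [[0, 0, 0.006], 0],
    [[0, 0, 0.009], 0],
    [[0, 0, 0.012], 0],
    [[0, 0, 0.015], 0],
    [[0, 0, 0.018], 0],
    [[0, 0, 0.021], 0],
    [[0, 0, 0.024], 0],
    [[0, 0, 0.027], 0],
    [[0, 0, 0.03], 0],
    [[0, 0, 0.03], 0],
    [[0, 0, 0.03], 0],
    [[0, 0, 0.03], 0],
  ],
  squeeze=60,
)

```text
time: 23.8
position: [0.5172, 0.2929, 0.1976]
tool_rot: [3.125, 0.316, 0.001]
ft_force: [0.5, -1.0, -4.9]
grip_width: 0.035
```

```bash
python3 snap.py p13 250 130 120 168 190 190 150 110
cat > trk2.py <<'E'
import sys,cv2,numpy as np
def g(n): return cv2.imread(f"pics/{n}.png")[:,:400]
a,b=g(sys.argv[1]),g(sys.argv[2])
for s in sys.argv[3:]:
    x0,y0,x1,y1=map(int,s.split(",")); m=cv2.matchTemplate(b,a[y0:y1,x0:x1],cv2.TM_CCOEFF_NORMED); _,v,_,p=cv2.minMaxLoc(m); print(s,round(v,2),"zoomed shift",p[0]-x0,p[1]-y0)
E
python3 trk2.py p12 p13 160,215,315,275 190,345,290,430 180,425,300,520 170,515,300,560 140,270,180,420 90,440,130,555
```

```text
scene scale 3.333
top scale 2.667
{'time': 23.9, 'position': [0.517, 0.293, 0.198], 'tool_rot': [3.125, 0.316, 0.0], 'joint_positions': [0.122, 0.315, -0.825, 1.607, 0.238, 1.324, -0.536], 'ft_force': [-0.1, -1.187, -4.53], 'grip_width': 0.037}
160,215,315,275 0.97 zoomed shift 4 -33
190,345,290,430 0.54 zoomed shift -1 -4
180,425,300,520 0.73 zoomed shift 0 0
170,515,300,560 0.95 zoomed shift 0 0
140,270,180,420 0.94 zoomed shift 1 -34
90,440,130,555 1.0 zoomed shift 0 0
```

>>> carry_out(
  motion=[
    [[0, 0, 0.003], 0],
    [[0, 0, 0.006], 0],
    [[0, 0, 0.009], 0],
    [[0, 0, 0.012], 0],
    [[0, 0, 0.015], 0],
    [[0, 0, 0.018], 0],
    [[0, 0, 0.02], 0],
    [[0, 0, 0.02], 0],
    [[0, 0, 0.02], 0],
    [[0, 0, 0.02], 0],
    [[0, 0, 0.02], 0],
  ],
)

```text
time: 25.0
position: [0.517, 0.2932, 0.2175]
tool_rot: [3.125, 0.317, 0.0]
ft_force: [0.5, 0.2, -4.2]
grip_width: 0.037
```

```bash
python3 snap.py p14 250 130 120 168 190 190 150 110
python3 trk2.py p12 p14 160,215,315,275 190,345,290,430 180,425,300,520 170,515,300,560 140,270,180,420
cat > asc.py <<'E'
import sys,numpy as np,cv2
x,y,w,h,c=map(int,sys.argv[2:7]); g=cv2.cvtColor(np.load(sys.argv[1]+".npz")["pixels"],6)[y:y+h,x:x+w]
g=cv2.resize(g,(c,int(c*h/w*.5)),interpolation=cv2.INTER_AREA); lo,hi=np.percentile(g,[2,99.5])
for r in np.clip((g-lo)/(hi-lo)*9,0,9).astype(int): print("".join(" .:-=+*#%@"[i] for i in r))
E
python3 asc.py scene 268 200 84 112 84
```

```text
scene scale 3.333
top scale 2.667
{'time': 25.1, 'position': [0.517, 0.293, 0.218], 'tool_rot': [3.125, 0.317, 0.0], 'joint_positions': [0.125, 0.302, -0.83, 1.58, 0.227, 1.36, -0.527], 'ft_force': [0.42, -0.316, -5.382], 'grip_width': 0.04}
160,215,315,275 0.97 zoomed shift 5 -60
190,345,290,430 0.48 zoomed shift -3 -8
180,425,300,520 0.54 zoomed shift 0 4
170,515,300,560 0.77 zoomed shift 0 0
140,270,180,420 0.77 zoomed shift -18 91
#################*===-  ...=*=.  ::::::::::::::::::::::::::::::::::::::::.::  :+++++
#########################*+*+-  .:::::::.:::::::::::::::::::-:::::::-:::..:. -=+++++
###########################*=.  :::::::::::::::::::::::::::-:::::::::-:::::::=++++++
###########################*-   :::::::::::::::::::::::::::-:::::::::::..::-=+=+++++
##########################*+:  .:::::::::::::::::::::::::::--::::::::::..::-=+=+++++
##########################*-.  .:::::::::::::::::::::::::::::::::::::::.::-+++===+++
##########################*-   :::::::::::::::::::::::::::::::::::::::...:-*########
#########################*+:  .:::::::::::::::::::::::::::::::::::
[... 3398 characters left out ...]
@@@@@%#=  .     ....
######**#****+++======-:::........#@#-.....................--=*##%%##%*:.:::::......
######*=-----====++++++****#****+=*%%*=--::...:+###*=-.....-#@@@@@#*##=. ..::.......
########+-::::::::-::::::--=-=====+++*******#*##########*=*%%*#@@@#*%*-  ...........
#######%#---:----:---:---::-::::::--::::-----===+=++++*****#*####***#*: ............
#######@%:.----------------:---------::::::::.:::::---:::---=====++++=:.............
########*::--------------------------------------:-:-----:::::.::::--: ..........:..
########*:-----------------------------:--:-----------------------:--.  ............
########*----::-------------:------:-----:-:-----::--:----:-------:::. .............
```

```bash
cat > tilt.py <<'E'
from h import *
r=np.array([.2008,-.9796,0]); yv=np.array([.9796,.2008,0]); u=np.array([0,0,1.])
G0=np.array([.055,.051,.047])
def tp(G,p,t):
    d=np.array(p)-G0; c,s=np.cos(t),np.sin(t); return G+r*(d[0]*c-d[2]*s)+u*(d[0]*s+d[2]*c)+yv*d[1]
if __name__=="__main__":
    for nm,G,obs in(("p12",[.518,.293,.174],(320.5,203.5)),("p14",[.517,.293,.224],(322.3,185.5))):
        G=np.array(G)
        for t in np.radians([25,30,35,40,45,50]):
            e=tp(G,[-.167,0,.012],t); h=tp(G,[-.1005,0,.012],t); d=e-[.4296,.4574,0]
            print(nm,round(np.degrees(t)),"bar",proj("scene",[tp(G,[0,0,.077],t)]).round(1)[0],"obs",obs,"edge z",e[2].round(3),"yb",(-.2008*d[0]+.9796*d[1]).round(3),"hinge z",h[2].round(3),"px",proj("scene",[tp(G,[-.1,0,.015],t),e]).round(0).tolist())
E
python3 tilt.py
```

```text
p12 25 bar [320.7 196.3] obs (320.5, 203.5) edge z 0.048 yb 0.008 hinge z 0.077 px [[315.0, 251.0], [310.0, 280.0]]
p12 30 bar [320.6 198.6] obs (320.5, 203.5) edge z 0.033 yb -0.004 hinge z 0.066 px [[315.0, 253.0], [310.0, 282.0]]
p12 35 bar [320.6 200.8] obs (320.5, 203.5) edge z 0.018 yb -0.017 hinge z 0.056 px [[316.0, 255.0], [311.0, 284.0]]
p12 40 bar [320.6 202.8] obs (320.5, 203.5) edge z 0.004 yb -0.031 hinge z 0.047 px [[317.0, 255.0], [312.0, 286.0]]
p12 45 bar [320.6 204.7] obs (320.5, 203.5) edge z -0.008 yb -0.047 hinge z 0.039 px [[317.0, 256.0], [313.0, 286.0]]
p12 50 bar [320.7 206.4] obs (320.5, 203.5) edge z -0.019 yb -0.063 hinge z 0.032 px [[318.0, 255.0], [315.0, 285.0]]
p14 25 bar [321.8 175.1] obs (322.3, 185.5) edge z 0.098 yb 0.008 hinge z 0.127 px [[316.0, 231.0], [310.0, 260.0]]
p14 30 bar [321.8 177.5] obs (322.3, 185.5) edge z 0.083 yb -0.004 hinge z 0.116 px [[316.0, 233.0], [311.0, 263.0]]
p14 35 bar [321.7 179.8] obs (322.3, 185.5) edge z 0.068 yb -0.017 hinge z 0.106 px [[317.0, 235.0], [312.0, 265.0]]
p14 40 bar [321.7 182. ] obs (322.3, 185.5) edge z 0.054 yb -0.031 hinge z 0.097 px [[318.0, 236.0], [313.0, 267.0]]
p14 45 bar [321.7 184. ] obs (322.3, 185.5) edge z 0.042 yb -0.046 hinge z 0.089 px [[318.0, 237.0], [314.0, 267.0]]
p14 50 bar [321.8 185.8] obs (322.3, 185.5) edge z 0.031 yb -0.063 hinge z 0.082 px [[319.0, 237.0], [315.0, 267.0]]
```

>>> carry_out(
  motion=[
    [[0, 0, 0.004], 0],
    [[0, 0, 0.008], 0],
    [[0, 0, 0.012], 0],
    [[0, 0.002, 0.016], 0],
    [[-0.001, 0.005, 0.02], 0],
    [[-0.002, 0.008, 0.024], 0],
    [[-0.003, 0.012, 0.026], 0],
    [[-0.004, 0.016, 0.028], 0],
    [[-0.004, 0.02, 0.03], 0],
    [[-0.004, 0.02, 0.03], 0],
    [[-0.004, 0.02, 0.03], 0],
    [[-0.004, 0.02, 0.03], 0],
    [[-0.004, 0.02, 0.03], 0],
  ],
)

```text
time: 26.4
position: [0.5131, 0.3129, 0.2474]
tool_rot: [3.125, 0.316, -0.0]
ft_force: [-0.1, 0.5, -4.2]
grip_width: 0.038
```

```bash
python3 snap.py p15 250 130 120 168 190 190 150 110
python3 trk2.py p12 p15 160,215,315,275 
python3 asc.py scene 268 190 84 122 84
```

```text
scene scale 3.333
top scale 2.667
{'time': 26.5, 'position': [0.513, 0.313, 0.247], 'tool_rot': [3.125, 0.316, -0.0], 'joint_positions': [0.091, 0.304, -0.839, 1.519, 0.228, 1.42, -0.558], 'ft_force': [0.511, -0.072, -3.432], 'grip_width': 0.035}
160,215,315,275 0.98 zoomed shift 4 -90
*+*********+.            .-=:  .:::::::::::::::::::::::::::::::::::::::::::. :======
***********=.    ........-=-.  .:::::::::::::::::::::::::::::::::::::::::::. .======
********+**=.         ..:==:   :::::::::::::::::::::::::::::::::::::::::.::.:=======
****+****+**=           .=-.  .:::::::::::::::::::::::::::::::::::::::::.:.:-=======
*************+=:        -+-.  .::::::::::::::::::::::::::::::::::::::::.::::========
*****************+---: .==:  .::::::::::::::::::::::::::::::::::::::::..::-=========
***+********************+-.  .::::::::::::::::::::::::::::::::::::::::..:.:=========
**********************++=:. .::::::::::::::::::::::::::::::::::::::::::::.-=========
***********************+=.  .::::::::::::::::::::::::::::::::::::::::..:::-=========
***********************=-.  .:::::::::::::::::::
[... 3671 characters left out ...]
+++-=#+-....  ......
+*****+++++++++====----:::......:+**+:....................:+%%#%@%#-=*=:.:::::......
******+=---------======++++++++=++*****=:::...:--=**++-=++*#+-+*##+-+*=. ...:.......
********=::::::::::::::::------=======++++++++*********###+======+=+*+-.............
***+***#*-----:-:::::::::::-:::::::-::::-------=======++++++++++++++*+:.............
*******#*::--------------------::::-:-::-:::::::::::--:::-------=====-:.............
******+*+::---::--:-::-::::-------------:----::-:-:-:-::::::::::::::-:..............
********=---:---------:-::-:-:-:::-::-:-::-:-::----------::-:-----::-. .............
********=-:-:-::::-:-::::::::--:::::-------::::::::::::-::-:::::--:::...............
```

Run:
```python
from h import *
g=cv2.cvtColor(cam("top")[0],6).astype(float)
for u in (245,255,265,275,285,295,305,315):
    c=g[295:330,u-1:u+2].mean(1); d=np.abs(np.diff(cv2.GaussianBlur(c.reshape(-1,1),(1,3),0).ravel())); k=295+int(d.argmax())+.5
    print(u,k,d.max().round(),ray("top",(u,k),0).round(4)[:2], c[::4].astype(int).tolist())
print(ray("top",np.array((452,472))/1.4,-.1).round(3),ray("top",np.array((452,472))/1.4,-.3).round(3))
```

```text
245 310.5 12.0 [0.3233 0.4256] [118, 126, 124, 124, 102, 83, 87, 85, 91]
255 311.5 24.0 [0.3207 0.3997] [126, 125, 125, 125, 127, 84, 93, 94, 94]
265 310.5 30.0 [0.3231 0.3739] [184, 185, 188, 186, 129, 95, 94, 95, 95]
275 310.5 35.0 [0.323 0.348] [187, 186, 186, 187, 118, 96, 95, 94, 93]
285 310.5 36.0 [0.3228 0.3222] [187, 186, 188, 187, 109, 93, 94, 95, 96]
295 310.5 30.0 [0.3227 0.2964] [187, 185, 187, 187, 115, 91, 92, 93, 93]
305 310.5 30.0 [0.3226 0.2706] [188, 186, 187, 188, 116, 94, 94, 91, 93]
315 310.5 28.0 [0.3224 0.2449] [187, 186, 187, 187, 122, 92, 92, 94, 94]
[ 0.245  0.22  -0.1  ] [ 0.223  0.206 -0.3  ]
```

>>> carry_out(
  motion=[
    [[0, 0, 0.01], 0],
    [[0, 0, 0.02], 0],
    [[0, 0, 0.03], 0],
    [[0, 0, 0.04], 0],
    [[-0.008, 0, 0.04], 0.05],
    [[-0.016, 0, 0.04], 0.12],
    [[-0.024, 0, 0.04], 0.22],
    [[-0.032, 0, 0.04], 0.32],
    [[-0.04, 0, 0.04], 0.42],
    [[-0.048, 0, 0.04], 0.52],
    [[-0.056, 0, 0.04], 0.62],
    [[-0.064, 0, 0.04], 0.72],
    [[-0.072, 0, 0.04], 0.82],
    [[-0.08, 0, 0.04], 0.92],
    [[-0.088, 0.002, 0.04], 1.02],
    [[-0.094, 0.004, 0.04], 1.12],
    [[-0.1, 0.006, 0.04], 1.22],
    [[-0.106, 0.008, 0.04], 1.31],
    [[-0.106, 0.008, 0.04], 1.369],
    [[-0.106, 0.008, 0.04], 1.369],
  ],
)

```text
time: 28.5
position: [0.4069, 0.3218, 0.2886]
tool_rot: [2.22, 2.222, 0.002]
ft_force: [0.3, 0.5, -4.2]
grip_width: 0.037
```

```bash
python3 snap.py p16 250 130 120 168 190 190 150 110
python3 - <<'E'
from h import *
G0=np.array([.055,.051,.047])
def tp(G,p,t):
    d=np.array(p)-G0;c,s=np.cos(t),np.sin(t);return np.array(G)+[d[0]*c-d[2]*s,d[1],d[0]*s+d[2]*c]
for t in (40,46,52): print(t,[proj("scene",[tp([.407,.321,.2935],p,np.radians(t))])[0].round(0).tolist() for p in([.1,.053,.054],[-.1,.053,.054],[-.1,.053,.012],[0,.053,.092],[-.168,.028,.008])])
E
python3 asc.py scene 290 140 100 120 100
```

```text
scene scale 3.333
top scale 2.667
{'time': 28.6, 'position': [0.407, 0.322, 0.288], 'tool_rot': [2.223, 2.22, 0.002], 'joint_positions': [0.293, 0.086, -1.058, 1.642, 0.076, 1.457, 0.797], 'ft_force': [-0.484, 0.437, -4.576], 'grip_width': 0.037}
40 [[335.0, 127.0], [404.0, 198.0], [390.0, 209.0], [383.0, 151.0], [414.0, 228.0]]
46 [[337.0, 126.0], [399.0, 202.0], [383.0, 212.0], [382.0, 155.0], [404.0, 232.0]]
52 [[339.0, 125.0], [392.0, 206.0], [376.0, 214.0], [382.0, 158.0], [394.0, 235.0]]
=====-===========-=*%%%%%%%%%#+===**+===============-             .============--=++*#%#%%#*=====-. 
====================*%%%%%%%%%#+-+*=================-             :===============-=++*##+=====-    
==-=================+#%%%%%%%%%#++==================-             :=================-=++=====-      
+====================*%%%%%%%%%#**++================-           ..:===================-=+++=.       
+===--================*%%%%%%%%#***=..==============-          .=++=-==================--=-         
+==-:-================+#%%%%%%#***#=   :-==================--:.:==+++=-============--====:      
[... 4758 characters left out ...]
%%%%%%%%%%%%%%%%%%%%%%%%%%%%%%%%%%%%%%%%%%%%%%%%%%%%%%%%%%%%%%%%%%%%%%%%%%%%%%%%%%%%%%%%%%%%%%
%%%%%%%%%%%%%%%%%%%%%%%%%%%%%%%%%%%%%%%%%%%%%%%%%%%%%%%%%%%%#%%%%%%%%%%%%%%%%%%%%%%%%%%%%%%%%%%%%%%%
%%%%%%%%%%%%%%%%%%%%%%%%%%%%%#%%%%%%%%%%%%%%%%%%%%%%%%%%%%%%%%%%%%%%%%%%%%%%%%%%%%%%%%%%%%%%%%%%%%%#
%%%%%%%%%%%%%%%%%%%%%%%%%%%%%%%%%%%%%%%%%%%%%%%%%%%%%%%%%%%%%%%%%%%%%%%%%%%%%%%%%%%%%%%%%%%%%%%%%%#=
%###%%%%%%%%%%%%%%%%%%%%%%%%%%%%%%%%%%%%%%%%%%%%%%%%%%%%%%%%%%%%%%%%%%%%%%%%%%%%%%%%%%%%%%%%%%%%%#+-
*=++++********####%#%###%%%%%%%%%%%%%%%%%%%%%%%%%%%%%%%%%%%%%%%%%%%%%%%%%%%%%%%%%%%%#%%%%%%%%%%%#+--
=-==========+==+===+++++##*+***######%%#%%#%#%%%%%%%%%%%%%%%%%%#%%%%%%%%%%%%%%%%%%%%%%%%%%%%%%%#+---
```

```bash
python3 - <<'E'
from h import *
G0=np.array([.055,.051,.047])
def tp(G,p,t):
    d=np.array(p)-G0;c,s=np.cos(t),np.sin(t);return np.array(G)+[d[0]*c-d[2]*s,d[1],d[0]*s+d[2]*c]
for t in (40,46,52): print(t,[proj("top",[tp([.407,.321,.2935],p,np.radians(t))])[0].round(0).tolist() for p in([.1,.053,.054],[-.1,.053,.054],[-.1,-.053,.054],[0,.053,.092],[-.168,.028,.008],[-.168,-.028,.008])])
E
python3 asc.py top 262 240 80 110 100
```

```text
40 [[281.0, 256.0], [283.0, 335.0], [334.0, 335.0], [281.0, 311.0], [295.0, 341.0], [320.0, 341.0]]
46 [[280.0, 258.0], [283.0, 329.0], [333.0, 329.0], [281.0, 311.0], [295.0, 332.0], [319.0, 332.0]]
52 [[280.0, 260.0], [283.0, 323.0], [332.0, 323.0], [282.0, 310.0], [295.0, 322.0], [318.0, 322.0]]
::::::::::::::::::::::::::::::::.     .:::::::::::::::::::::::---:::-=#%%@@@%%%%%%%%%@@@@@@@@%%%%%%%
:::::::::::::::::::::::::::::::::..     .::::::::::::::::::::::::-::::+#%%@@@@@%%%%%@@@@@@@@@@%%%%%%
:::::::::::::::::::::::::::::::::::..     .:::::::::::::::::::::::--::-=+#%%@@@%@%%%@@@@@@@@@@@%%%%%
:::::::::::::::::::::::::::::::::::::.     ..:::::::::::::::::::::::--::-=*#%%%%%%%%%@@@@@@%%@%%%%%%
:::::::::::::::::::::::::::::::::::::::.     ..:::::::::::::::::::::::--:--*###%%###%%%%%%%%%%%%@%%@
::::::::::::::::::::::::::::::::::::::::.       .::::::::::::::::::::::::------:::::::::::-=*%%@%@@@
::::::::::::::::::::::::::::::::::::::::.         .::::::::::::::::::::::::-::.            .-*%%@@@@
::::::::::::::::::::::::::::::::::::::::.           .:::::::::::::::::::::::::::.           :
[... 5367 characters left out ...]
::::::::::::::.::::::::..   ..                                  ..................::::::::::::
::::::::::::::::::::..:::::::::..                                      ...................::::::::::
::::::::::::::::::::..:::::::::::.                                      .. ................:::::::::
::::::::::::::::::::..:::::::::::::...                                    ...................:::::::
::::::::::::::::::::.:::::::::::::::::...                                    ..................:::::
:::::::::::::::::::::::::::::::::::::::::...                                   ...................::
::::::::::::::::::::::::-:::::::::::::::::::..                                   ...................
```

```bash
cat > riv.py <<'E'
from h import *
from scipy.optimize import least_squares as LS
S=lambda u,v:((u-400)/3.8+245-.37,v/3.8+180-.37)
obs0=np.array([S(577,118),S(606,118),S(575,171),S(605,172)])
r=LS(lambda q:(proj("scene",rig([.5667,.2022,.292],[(q[0],.055,q[2]),(q[1],.055,q[2]),(q[0],.055,q[3]),(q[1],.055,q[3])]))-obs0).ravel(),[.01,-.01,.06,.03],x_scale=.01).x
R=np.array([(r[0],r[2]),(r[1],r[2]),(r[0],r[3]),(r[1],r[3])])
if __name__=="__main__":
    print("rivets x,x,z,z",r.round(4))
    o=np.array([(375.5,155.5),(381.5,161),(361.8,167.5),(367.5,174.5)])
    def P(q,p): c,s=np.cos(q[2]),np.sin(q[2]); return np.array([(q[0]+x*c-z*s,q[3] if len(q)>3 else .325,q[1]+x*s+z*c) for x,z in p])
    q=LS(lambda q:(proj("scene",P(q,R))-o).ravel(),[.34,.2,.75],x_scale=.01).x
    print("origin x,z,tilt",q.round(4),np.degrees(q[2]).round(1),(proj("scene",P(q,R))-o).round(1).tolist())
    for n,p in dict(grip=(.055,.047),foot=(-.079,0),under=(-.088,.012),hinge=(-.1005,.012),edge=(-.167,.01)).items(): print(n,P(q,[p])[0].round(4))
E
python3 riv.py
```

```text
rivets x,x,z,z [ 0.0115 -0.0077  0.0764  0.0366]
origin x,z,tilt [0.3905 0.2161 0.685 ] 39.2 [[-0.6, -0.3], [0.2, 1.0], [-0.2, -0.2], [0.7, -0.5]]
grip [0.4033 0.325  0.2873]
foot [0.3293 0.325  0.1661]
under [0.3147 0.325  0.1697]
hinge [0.305  0.325  0.1618]
edge [0.2548 0.325  0.1182]
```

Run:
```python
from h import *
_,K,E=cam("scene")
for nm,u,v in [("box1 top-left",510,435),("box1 top-right",540,440),("box1 bot",520,505),("conn top",562,362),("conn bot",565,378),("bench edge ref",600,250)]:
    r=E[:3,:3]@np.linalg.solve(K,[u/1.4,v/1.4,1]); o=E[:3,3]; k=(.30-o[0])/r[0]; print(nm,(o+k*r).round(3))
```

```text
box1 top-left [0.3   0.517 0.051]
box1 top-right [ 0.3    0.29  -0.135]
box1 bot [ 0.3    0.403 -0.183]
conn top [ 0.3    0.161 -0.055]
conn bot [ 0.3    0.101 -0.129]
bench edge ref [ 0.3   -0.148  0.033]
```

>>> carry_out(
  motion=[
    [[0.003, 0, -0.015], 0],
    [[0.003, 0, -0.03], 0],
    [[0.003, 0, -0.045], 0],
    [[0.003, 0, -0.06], 0],
    [[0.003, 0, -0.075], 0],
    [[0.003, 0, -0.09], 0],
    [[0.003, 0, -0.105], 0],
    [[0.003, 0, -0.12], 0],
    [[0.003, 0, -0.135], 0],
    [[0.003, 0, -0.145], 0],
    [[0.003, 0, -0.15], 0],
    [[0.003, 0, -0.154], 0],
    [[0.003, 0, -0.157], 0],
    [[0.003, 0, -0.16], 0],
    [[0.003, 0, -0.16], 0],
  ],
)

```text
time: 30.1
position: [0.41, 0.3212, 0.1275]
tool_rot: [2.221, 2.222, 0.0]
ft_force: [-0.0, -0.3, -3.6]
grip_width: 0.035
```

>>> carry_out(
  motion=[
    [[0, 0, -0.002], 0],
    [[0, 0, -0.004], 0],
    [[0, 0, -0.006], 0],
    [[0, 0, -0.006], 0],
  ],
)

```text
time: 30.5
position: [0.411, 0.3223, 0.1226]
tool_rot: [2.221, 2.222, 0.005]
ft_force: [2.0, 1.8, 1.9]
grip_width: 0.033
```

>>> carry_out(
  motion=[
    [[0, 0, 0], 0],
    [[0.006, 0, -0.003], 0],
    [[0.012, 0, -0.007], 0],
    [[0.017, 0, -0.011], 0],
    [[0.022, 0, -0.016], 0],
    [[0.027, 0, -0.0205], 0],
    [[0.031, 0, -0.025], 0],
    [[0.035, 0, -0.03], 0],
    [[0.039, 0, -0.035], 0],
    [[0.043, 0, -0.04], 0],
    [[0.046, 0, -0.045], 0],
    [[0.049, 0, -0.05], 0],
    [[0.052, 0, -0.055], 0],
    [[0.0545, 0, -0.06], 0],
    [[0.057, 0, -0.065], 0],
    [[0.0585, 0, -0.069], 0],
    [[0.0585, 0, -0.069], 0],
  ],
  squeeze=20,
)

```text
time: 32.2
position: [0.4682, 0.3207, 0.0518]
tool_rot: [-2.221, -2.221, 0.002]
ft_force: [0.9, -0.8, -1.2]
grip_width: 0.042
```

```bash
python3 snap.py p17 250 130 120 168 190 190 150 110; python3 asc.py scene 290 160 110 100 110
```

```text
scene scale 3.333
top scale 2.667
{'time': 32.3, 'position': [0.468, 0.321, 0.052], 'tool_rot': [-2.221, -2.222, 0.002], 'joint_positions': [0.115, 0.451, -0.917, 1.821, 0.405, 1.072, 0.617], 'ft_force': [0.361, 1.346, -0.617], 'grip_width': 0.042}
++++++++++++=.....:.::::::::::::::::::::::::.. .=#################################################*********###
+++++++++++**+: ............:...:...........  .:+##################################################******++*#%
+++++++++##%#*+=. .  .... .    ...  . .. . . .=*#################################################*#******+#%%%
+++++++#%%#***-==:..  .  . . . .   .    ........::-++*#############################################******+--::
++++*#%%###%#- .=++===--::::......::::--====-.       =###########################################********++==+
++**####%@@@#:  .:-=+++++++++++++++++++++==-.       .+##########################################*##*****+#%%%%
%**#**%@@@%%*.      .:--==++++++++++==--:.         .+############################################*#*****+#%%%%
%%%%@@@@#*++-              . .....                :*######################
[... 3998 characters left out ...]
#####**+============+++++++++++*##
%%%%%%%%%%%###**+++++++++++++++++++++++++++++===+++++++++++++++=+++++++++++++**####*=====================++###
%%%%%%%%%%%%%%%%#-.:--=++++++++++++++++++++++-:-=+++++==+++++++++++++++++++++++++++==================-:.:=++==
%%%%%%%%%%%%%%%%%#++++**+++++++++++++++++++++++++++++=::=++++++++++++++++++++++++++++++++++==========:.-======
%%%%%%%%%%%%%%%%%%%@%*+++++++=++++++++++++++++++++++++++++++++++++++++++++++++++++++++++++++++++====:.-+******
#++****#########%%%%%########****+++++++++++++++++++++++++++++++++++++++++++++++++++++++++++++++===:.-*%######
+++*+++++++*+**+++******#%#*#######%%%%#++++++++++++++++++++++++++++++++++++++++++++++++++++++++==:.-+########
```

Run:
```python
from riv import *
o=np.array([(338.8,234.5),(345.2,237),(336.8,250),(344.3,252.5)])
def P(q,p): c,s=np.cos(q[2]),np.sin(q[2]); return np.array([(q[0]+x*c-z*s,.325,q[1]+x*s+z*c) for x,z in p])
q=LS(lambda q:(proj("scene",P(q,R))-o).ravel(),[.42,.0,.05],x_scale=.01).x
print("x,z,tilt",q.round(4),np.degrees(q[2]).round(1),(proj("scene",P(q,R))-o).round(1).tolist())
```

```text
x,z,tilt [0.4102 0.0024 0.0378] 2.2 [[-0.9, 0.5], [0.9, 0.1], [-0.3, -0.2], [0.2, -0.5]]
```

>>> carry_out(
  motion=[
    [[0, 0, -0.002], 0],
    [[0, 0, -0.004], 0],
    [[0, 0, -0.005], 0],
    [[0, 0, -0.005], 0],
  ],
  squeeze=10,
)

```text
time: 32.7
position: [0.4685, 0.3211, 0.0475]
tool_rot: [2.221, 2.222, -0.0]
ft_force: [1.7, 1.1, -1.7]
grip_width: 0.045
```

>>> carry_out(
  motion=[
    [[0, 0, 0], 0],
    [[0, 0, 0], 0],
    [[0, 0, 0], 0],
    [[0, 0, 0], 0],
    [[0, 0, 0], 0],
    [[0, 0, 0], 0],
    [[0, 0, 0], 0],
    [[0, 0, 0.04], 0],
    [[0, 0, 0.08], 0],
    [[0, 0, 0.1], 0],
    [[0, 0, 0.1], 0],
  ],
  grip=-1,
)

```text
time: 33.8
position: [0.4702, 0.3228, 0.151]
tool_rot: [2.22, 2.22, 0.009]
ft_force: [-0.7, 0.2, -0.6]
grip_width: 0.946
```

>>> carry_out(
  motion=[
    [[-0.005, -0.005, 0.01], -0.14],
    [[-0.01, -0.01, 0.01], -0.28],
    [[-0.015, -0.015, 0.01], -0.42],
    [[-0.02, -0.02, 0.01], -0.56],
    [[-0.03, -0.03, 0.01], -0.7],
    [[-0.035, -0.035, 0.01], -0.84],
    [[-0.04, -0.04, 0.01], -0.98],
    [[-0.045, -0.045, 0.01], -1.12],
    [[-0.05, -0.05, 0.01], -1.26],
    [[-0.055, -0.051, 0.01], -1.4],
    [[-0.0575, -0.051, 0.01], -1.54],
    [[-0.0575, -0.051, 0.01], -1.571],
    [[-0.0575, -0.051, 0.01], -1.571],
  ],
)

```text
time: 35.1
position: [0.4103, 0.2697, 0.1565]
tool_rot: [3.141, 0.0, -0.002]
ft_force: [0.6, 0.2, 0.5]
grip_width: 0.997
```

```bash
python3 snap.py p18 250 130 120 168 190 190 150 110; python3 asc.py scene 295 200 110 66 110
```

```text
scene scale 3.333
top scale 2.667
{'time': 35.2, 'position': [0.411, 0.27, 0.157], 'tool_rot': [3.141, 0.001, -0.002], 'joint_positions': [0.166, 0.079, -0.826, 1.896, 0.062, 1.193, -0.68], 'ft_force': [0.277, 0.076, 0.031], 'grip_width': 0.999}
=======+*#%%%%%%%%%%%%%%%%%###*#*****************####*#*##################*=-:=#####**********+++*%%%%%%%%%%%%
####%%%%%%%%%%%%%%%%%%%%%%%%%%#*********************#####*########################***********++*#%%%%%%%%%%%%%
%%%%%%%%%%%%%%%%%%%%%%%%%%%%%%%%##*****************#*##*####*#####################************#%%%%%%%%%%%%%%%
%%%%%%%%%%%%%%%%%%%%%%%%%%%%%%%%%%%##**********#**#**#**########################***********##%%%%%%%%%%%%%%%%%
%%%%%%%%%%%%%%%%%%%%%%%%%%%%%%%%%%%%%%%%##*********#*########################*###*****##%%%%%%%%%%%%%%%%%%%%%%
%%%%%%%%%%%%%%%%%%%%%%%%%%%%%%%%%%%%%%%%%%%%%%####***##***+++*################*####%%%%%%%%%%%%%%%%%%%%%%%%%%%
%%%%%%%%%%%%%%%%%%%%%%%%%%%%%%%%%%%%%%%%%%%%%%%%%%%%%#+==.    =*##*##%##%%%%%%%%%%%%%%%%%%%%%%%%%%%%%%%%%%%%%%
%%%%%%%%%%%%%%%%%%%%%%%%%%%%%%%%%%%%%%%%%%%%%%%%%%%%%#+-.     :++=+#%@%%%%%%%
[... 2108 characters left out ...]
=+++****+==-==--+**=: :++++---====
%%%%%%%%%%%#:    :===========================+++=::===++===+=======================++===++=-=##-.=########*+++
*****#######%%#####******++++=====================+==============+=================++==+====**-.-*############
++++=+++++++++++***#%#*########%%%#####*#*****+++=================+==+===========++====+===*#=.:*#############
++++++***#%%%##**++=++#%*+++++++++*******######%@#+===================+========++========+##=.:*##############
+++*%@@%%%%##%%%%@%*%@@@@*++++++++++++++++++++*%@#================================+=+++=+**=.:+%##############
+*#%%##*+**++++++*%@@@@%#*++++++++++++++++++++#@%*=================================+==++++=.:+################
```

Run:
```python
from riv import *
o=np.array([(338.2,236.5),(345.2,238.7),(336.2,251.5),(344.7,253.5)])
def P(q,p): c,s=np.cos(q[2]),np.sin(q[2]); return np.array([(q[0]+x*c-z*s,.325,q[1]+x*s+z*c) for x,z in p])
q=LS(lambda q:(proj("scene",P(q,R))-o).ravel(),[.42,.0,.05],x_scale=.01).x
print("x,z,tilt",q.round(4),np.degrees(q[2]).round(1),(proj("scene",P(q,R))-o).round(1).tolist())
for X in(.405,.41,.415): print(X,proj("scene",rig([X,.27,0],[(.006,-.05,.092),(-.006,-.05,.092),(.006,.05,.092),(-.006,.05,.092),(.1,.053,.054),(-.1,.053,.054)])).round(0).tolist())
```

```text
x,z,tilt [ 0.4098 -0.0018  0.0256] 1.5 [[-0.6, 0.1], [0.6, -0.1], [0.2, -0.1], [-0.2, -0.0]]
0.405 [[356.0, 210.0], [361.0, 211.0], [342.0, 230.0], [347.0, 231.0], [302.0, 236.0], [387.0, 255.0]]
0.41 [[354.0, 209.0], [358.0, 210.0], [340.0, 229.0], [345.0, 230.0], [300.0, 236.0], [385.0, 255.0]]
0.415 [[352.0, 209.0], [356.0, 210.0], [338.0, 229.0], [343.0, 230.0], [298.0, 235.0], [383.0, 254.0]]
```

>>> carry_out(
  motion=[
    [[0, 0, -0.03], 0],
    [[0, 0, -0.06], 0],
    [[0, 0, -0.085], 0],
    [[0, 0, -0.0965], 0],
    [[0, 0, -0.0965], 0],
    [[0, 0, -0.0965], 0],
  ],
)

```text
time: 35.8
position: [0.4114, 0.2707, 0.0618]
tool_rot: [-3.141, -0.001, -0.001]
ft_force: [0.1, 0.0, 0.2]
grip_width: 0.996
```

>>> carry_out(
  motion=[
    [[0, 0, 0], 0],
    [[0, 0, 0], 0],
    [[0, 0, 0], 0],
    [[0, 0, 0], 0],
    [[0, 0, 0], 0],
    [[0, 0, 0], 0],
    [[0, 0, 0], 0],
    [[0, 0, 0], 0],
    [[0, 0, 0], 0],
    [[0, 0, 0], 0],
    [[0, 0, 0], 0],
    [[0, 0, 0], 0],
    [[0, 0, 0], 0],
    [[0, 0, 0], 0],
  ],
  grip=1,
  squeeze=40,
)

```text
time: 37.2
position: [0.4113, 0.2702, 0.0611]
tool_rot: [-3.141, 0.0, -0.001]
ft_force: [1.7, 0.4, -1.4]
grip_width: 0.132
```

>>> carry_out(
  motion=[
    [[0, 0, 0.01], 0],
    [[0, 0, 0.025], 0],
    [[0, 0, 0.04], 0],
    [[0, 0, 0.055], 0],
    [[0.01, -0.004, 0.06], 0],
    [[0.03, -0.013, 0.06], 0.03],
    [[0.055, -0.024, 0.06], 0.08],
    [[0.08, -0.035, 0.06], 0.13],
    [[0.105, -0.046, 0.06], 0.18],
    [[0.13, -0.057, 0.06], 0.23],
    [[0.147, -0.064, 0.06], 0.27],
    [[0.156, -0.068, 0.06], 0.29],
    [[0.156, -0.068, 0.06], 0.29],
    [[0.156, -0.068, 0.04], 0.29],
    [[0.156, -0.068, 0.025], 0.29],
    [[0.156, -0.068, 0.012], 0.29],
    [[0.156, -0.068, 0.006], 0.29],
    [[0.156, -0.068, 0.006], 0.29],
  ],
)

```text
time: 39.0
position: [0.5659, 0.2021, 0.0659]
tool_rot: [3.108, 0.455, -0.003]
ft_force: [-0.9, 0.2, -4.5]
grip_width: 0.133
```

>>> carry_out(
  motion=[
    [[0, 0, -0.002], 0],
    [[0, 0, -0.004], 0],
    [[0, 0, -0.006], 0],
    [[0, 0, -0.0065], 0],
    [[0, 0, -0.0065], 0],
  ],
)

```text
time: 39.5
position: [0.5673, 0.2023, 0.0612]
tool_rot: [3.109, 0.454, 0.001]
ft_force: [0.1, 0.3, -0.5]
grip_width: 0.134
```

>>> carry_out(
  motion=[
    [[0, 0, 0], 0],
    [[0, 0, 0], 0],
    [[0, 0, 0], 0],
    [[0, 0, 0], 0],
    [[0, 0, 0], 0],
    [[0, 0, 0], 0],
    [[0, 0, 0.02], 0],
    [[0, 0, 0.06], 0],
    [[0, 0, 0.1], 0],
    [[0, 0, 0.15], 0],
    [[0, 0, 0.2], 0],
    [[0, 0, 0.25], 0],
    [[0, 0, 0.3], 0],
    [[0, 0, 0.3], 0],
  ],
  grip=-1,
)

```text
time: 40.9
position: [0.569, 0.2041, 0.3686]
tool_rot: [-3.106, -0.454, -0.019]
ft_force: [1.0, 1.3, -0.6]
grip_width: 0.999
```

```bash
python3 snap.py p19 240 150 120 168 190 190 150 110; python3 asc.py scene 250 180 120 76 120; python3 asc.py top 190 235 80 70 100
```

```text
scene scale 3.333
top scale 2.667
{'time': 41.0, 'position': [0.567, 0.203, 0.362], 'tool_rot': [-3.108, -0.454, -0.005], 'joint_positions': [0.238, 0.27, -0.792, 1.315, 0.192, 1.631, -0.234], 'ft_force': [-0.514, 0.041, -1.483], 'grip_width': 0.995}
#%%%%%%%%%%%%%%%%%%%%%%%%%%%%%%%%%%%%%%%%%%%%%%*      =%%%%%%%%%%%%%%%##***********+************************************
%%%%%%%%%%%%%%%%%%%%%%%%%#%%%%%%%%%%%%%%%%%%%%%#=----=*%%%%%%%%%%%%%%%#************+++*+********************************
%%%%%%%%%%%%%%%%%%%%%%%%%%%%%%%%%%%%%%%####%%***#%%%%%%%%%%%%%%%%%%%%%#**********+++***+********************************
%%%%%%%%%%%%%%%%%%%%%%%%%%%%%%%#**=-...   .::::..:=+*%%%%%%%%%%%%%%%%#***#*******+++++**+*******************************
%%%%%%%%%%%%%%%%%%%%%%%%%%%%%%*:            -==-    .=+++#%%%%%%%%%%%#***********++++++++*******************************
%%%%%%%%%%%%%%%%%%%%%%%%%%%%%#-      ..    :-==:     -==+*%%%%%%%%%%%#************+++++++*******************************
%%%%%%%%%%%%%%%%%%%%%%%%%%%%%#- . :--------===-      -==+*%%%%%%%%%%%##***********+++++*+*******************************
%%
[... 7391 characters left out ...]
*+=:.......:=*+-:.  .:::-=+********++===--:::..........  ..   ...    ................:=+******
********+-.......:-+*+=====+++++++===--:::..  ....  ...    .   .. ........................:=+*******
********+-........:=****++===--:::...........             .. .............................-+********
********+-:.......::--::::.................      .......................................:-+*********
*********+-:...........................................................................:-+**********
*********+-:...........................................................................:-+**********
*********+-::.........................................................................:=+***********
```

```bash
python3 - <<'E'
from riv import *
for a in(1.6,1.4,1.2,1.0):
    L=[(-.1005-r*np.sin(a),y,.012+r*np.cos(a)) for r,y in((.068,.028),(.068,-.028),(.042,.049),(.042,-.049))]
    print(a,proj("scene",rig([.567,.202,.29],L)).round(1).tolist())
print("rest",proj("scene",rig([.567,.202,.29],[(.1,.053,.054),(-.1,.053,.054),(-.1,.053,.012),(R[0][0],.055,R[0][1]),(R[1][0],.055,R[1][1]),(R[2][0],.055,R[2][1]),(R[3][0],.055,R[3][1])])).round(1).tolist())
E
python3 trk2.py p4 p19 320,285,400,355
python3 - <<'E'
import cv2
a=cv2.imread("pics/p4.png")[:,:400]; b=cv2.imread("pics/p19.png")[:,:400]
# p4 crop origin (240,130), p19 (240,150): same scale -> expected shift -66.7 rows
for s in((300,230,400,365),(50,220,330,350)):
    x0,y0,x1,y1=s; m=cv2.matchTemplate(b,a[y0:y1,x0:x1],cv2.TM_CCOEFF_NORMED); _,v,_,p=cv2.minMaxLoc(m); print(s,round(v,2),"raw px shift",round((p[0]-x0)/3.333,1),round((p[1]-y0)/3.333+20,1))
E
```

```text
1.6 [[363.5, 232.5], [363.4, 221.3], [352.9, 236.0], [353.4, 216.5]]
1.4 [[363.5, 227.8], [363.4, 216.7], [352.9, 233.1], [353.4, 213.7]]
1.2 [[362.4, 223.2], [362.3, 212.3], [352.2, 230.2], [352.7, 211.0]]
1.0 [[360.2, 218.8], [360.2, 208.0], [350.8, 227.5], [351.4, 208.4]]
rest [[255.5, 215.9], [336.4, 220.6], [335.6, 235.3], [290.8, 210.4], [298.6, 210.8], [290.8, 224.5], [298.5, 224.9]]
320,285,400,355 0.88 zoomed shift 0 -64
(300, 230, 400, 365) 0.86 raw px shift 0.0 0.8
(50, 220, 330, 350) 0.78 raw px shift 0.9 0.8
```

Run:
```python
from bench import eyes,ticket,get_state
import numpy as np
a=np.load("top.npz")["pixels"].astype(int); b=eyes.get_image("top")["pixels"].astype(int)
print("bin change",np.abs(a-b)[235:310,190:275].mean(), get_state()["time"])
print(ticket.close_job())
```

```text
bin change 0.48 41.05
the job is handed in; nothing more can be done
None
```

I emptied the tray into the bin, put it back at its home spot with its gate down, and handed the job in at 41 s of the 72 s limit. No verdict was reported.

**How it went:**
- I folded the gate down onto its stop with the tray on the bench, then carried the tray by its black grip to the bin.
- **Tipping not done by the black grip:** the interface can't tilt the tool. I rested the gate end on the bin rim and let the fingers pivot on a side wall while raising the rear. The first lean was about 12 degrees gate-end up, which on paper may already count as step 2.
- **Tray lifted while pouring:** at about 37 degrees the clamps queued at the gate. I lifted the still-tilted tray about 80 mm above the rim-resting position and moved it 20 mm forward until they all slid out. The gate edge ended an estimated 75 mm above the bench, 25 mm over the rim.
- **Extra set-down:** I set the tilted tray down level at the bench edge with its gate hanging over, took it by the grip again, and carried it home.

**Last checks:**
- **Clamps:** three rings are visible in the bin and the bin area was unchanged between the last two frames. One lies tilted against the near wall, and I estimated its centre as inside the bin. I did not measure clamp heights.
- **Tray and gate:** both match the earlier picture of the gate folded down at home within about 1 pixel (roughly 2 mm). The gate edge fits 1.6 rad, and the tray reads level.
- **Bin:** no shift was seen in the frames I tracked up to 26 s. I did not measure the jar or the gauge afterwards.
- **Robot:** the gripper was open and clear of everything at 0.36 m.

The last picture I could view was mid-pour, because I had used all 12. Everything after that was checked by template matching and text renderings of the images.

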